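# Free the jammed food box from the crate and stack the boxes on the board

### The arm

A 6-joint arm with a two-finger parallel gripper is mounted at the origin on a cart in front of the work surface, level with it; the furniture and walls round the work are solid. World frame = base frame: x ahead of the robot, y to its left, z up, the work surface at z = 0. Lengths are in mm, angles in rad, forces in N, time in s.
With the tool pointing down it reaches from about 300 to 775 mm from the base axis. Payload 14.6 kg.
Tool frame: the origin (TCP) lies at the very end of the fingers, on their centre line; the grasp point (between the pads) lies 19 mm behind it; z points along the fingers, y is the line along which they close (so a half turn about z gives the same grasp; the last joint's range is limited). The gripper opens to 94 mm and grips with 3 to 60 N. Pads are 16 mm wide; open, the fingers measure 119 mm over their backs; the gripper's body (75 mm by 177 mm) begins 78 mm behind the grasp point.
Start: joints at [-1.414, 0.3, 1.521, -0, 1.321, -0.067], TCP at [122.059, -536.275, 205.446] pointing down, gripper open.
Joint ranges: [-3.03, 3.03], [-0.79, 2.21], [0.23, 2.52], [-1.04, 4.18], [0, 3.07], [-2.55, 2.55]. Speed limits (rad/s): [2.22, 2.22, 2.57, 3.14, 3.14, 3.14].

### API

Orientations are given as [roll, pitch, yaw] about the fixed x, y, z axes, in that order (R = Rz(yaw) Ry(pitch) Rx(roll)).
In Python, from cell import manip, camera, get_calibration gives the robot as it stands.
- The arm moves only by the tool arm_command, never from a script. Its argument "targets" is a list of rows, each an object of numbers: "hand": the opening, from -1 (shut) to 1 (fully open), so that 0 is half open; "x", "y", "z": the shift along the tool's x, y, z in m; "yaw": the turn about the tool's z in rad. In form: [{"hand": .., "x": .., "y": .., "z": .., "yaw": ..}, ...]. A call has 1 to 10 rows; each row shifts and turns the commanded pose from where the row before left it, along the tool's axes as they then stand; what a row does not reach is not made up. A row lasts 1/10 s, in which the tool goes at most 50 mm and 8.59 degrees, less where a joint would pass 70% of its speed; a pose out of reach is approached as far as the arm can. A call is refused whole if a number of a shift passes 0.05 or a number of a turn 0.15, either way. A call with a gripper value outside its range is refused whole. The fingers move at their own pace and stop on an object; "newtons" is the grip in N (left out, the last holds). Time passes only in rows, so rows that do not move let the fingers close. It gives the time, the measured TCP pose, the force, the opening and the grip force at its end, in the units of the state.
- manip.read_state(): the state, without advancing time (a new reading comes with each control period).
- camera(name): name is "scene" or "side" or "wrist"; returns the picture (400x640x3 uint8, red, green, blue); there is no depth.
- get_calibration(name): a dict with "K" (3x3 intrinsics, pixels), "cam_to_world" (4x4, takes a point from camera to world coordinates). Camera axes: x right, y up, looking along -z (the intrinsics and any distortion apply to the point x, -y, -z); pixel columns grow to the right and rows downward; lengths in mm; the calibration is good to about 2 mm. A picture is of the moment at which its call begins: read the wrist's pose just before it. get_calibration takes no time and is no camera call; for the wrist camera it gives the pose at the moment of the call.
- manip.sign_off(): hands the job in; it is judged then, once.
The state is a dict: "clock": time; "joints": joint angles; "qd": joint speeds; "effort": joint torques, N m; "eef_pos": TCP position; "eef_rot": TCP orientation; "wrist_force": force on the tool from outside, world axes, zero at the start; "moment": the same for the moment, N m; "finger_gap": finger opening in mm; "finger_force": force on a finger pad.
Only numpy, scipy, OpenCV 4.12 (cv2) and the standard library are available. Lean on these libraries where they do the work, as an engineer would, in place of code of your own. Each camera call takes 0.05 s, during which the arm holds its last target. There are 200 camera calls.

### The job

The long food box has dropped askew into the wooden crate: one end is up on the freezer block and its corners are caught under the battens at the crate's ends. Turn it level inside the crate so that its corners come free, lift it straight out and set it upright in the middle of the board, lengthwise along it; then stack every small food box, lids up, squarely on top of it in one column, each centred and lined up lengthwise with the long box, ready to carry to the fridge. Leave the freezer block in the crate and do not disturb the jar, the mill and the tin behind.

Things in the scene. Friction and masses are not known exactly. Their poses are not given: they have to be found in the camera images.
- long_box_center (a point): long closed food box, frosted white, dark teal lid, flat sides, 190 x 64 x 84 mm (its x, y, z), 0.3 to 0.6 kg; the point is its centre, half-way up. x along its length, y across, z up through the lid. At the start it is jammed in the crate, its -x end up on the freezer block, its +x end on the crate's floor: tilted about 12 degrees about its y. Grip it across the 64 mm, near mid-length
- crate_floor (a point): centre of the inner floor of the wooden crate, which is fixed; x along its length, z up; 10 mm above the worktop. Inside 212 mm long (x), 156 mm wide (y). End boards (10 mm thick) reach 138 mm above this point, long sides 65 mm. Inside each end board's top edge runs a batten 8 mm deep, from 124 to 138 mm above this point: clear opening 196 mm
- freezer_block_center (a point): centre of a loose blue freezer block, 56 x 120 x 28 mm (x, y, z), 0.35 kg, on the crate's floor, at first against its -x end; it stays in the crate. The long box can be levelled only above it: its underside 28 mm or more over the floor, which leaves 12 mm up to the battens
- board_top (a point): centre of the top face of the wooden board, 230 x 130 mm (x, y) and 14 mm thick, fixed on the worktop; x runs along its length, z up. Beyond the work, from world x = 0.57 on, wall cabinets hang 0.455 m above the worktop: keep the arm clear of them
- long_box: the long food box again; origin at the centre of its underside, axes as its centre point. Tilted as at the start it spans 203 mm of the crate's length, so the top edge of its low end and the bottom edge of its high end both catch under the battens; it passes between them only when level within 4 degrees and centred lengthwise within 3 mm
- small_box_1_center (a point): small closed food box, frosted white with orange lid, 100 x 62 x 38 mm (x along its length, y across, z up through the lid), 0.1 to 0.2 kg; the point is its centre, half-way up. It stands on the worktop, lid up; may be absent
- small_box_2_center (a point): small closed food box, frosted white with yellow lid, 100 x 62 x 38 mm (x along its length, y across, z up through the lid), 0.1 to 0.2 kg; the point is its centre, half-way up. It stands on the worktop, lid up; may be absent
- small_box_3_center (a point): small closed food box, frosted white with sage green lid, 100 x 62 x 38 mm (x along its length, y across, z up through the lid), 0.1 to 0.2 kg; the point is its centre, half-way up. It stands on the worktop, lid up; may be absent
- small_box_4_center (a point): small closed food box, frosted white with brick red lid, 100 x 62 x 38 mm (x along its length, y across, z up through the lid), 0.1 to 0.2 kg; the point is its centre, half-way up. It stands on the worktop, lid up; may be absent
- small_box_5_center (a point): small closed food box, frosted white with dark blue lid, 100 x 62 x 38 mm (x along its length, y across, z up through the lid), 0.1 to 0.2 kg; the point is its centre, half-way up. It stands on the worktop, lid up; may be absent
- jam_jar: jam jar with white lid, 69 mm across, 99 mm high; origin under its centre; to be left alone
- pepper_mill: brown wooden pepper mill, 58 mm across, 170 mm high; origin under its centre; to be left alone
- tomato_tin: large tomato tin, 101 mm across, 118 mm high; origin under its centre; to be left alone
- small_box_1: the small food box with orange lid again; origin at the centre of its underside
- small_box_2: the small food box with yellow lid again; origin at the centre of its underside
- small_box_3: the small food box with sage green lid again; origin at the centre of its underside
- small_box_4: the small food box with brick red lid again; origin at the centre of its underside
- small_box_5: the small food box with dark blue lid again; origin at the centre of its underside
Mind the look-alikes: they are no part of the job. Leave any turquoise look-alike of the small_box_5 alone.

How it is judged:
By the outcome, as a careful person would: the job done as asked, in the order asked, and still so for the second after the job is handed in, with the robot touching nothing.
Of small_box_1, small_box_2, small_box_3, small_box_4, small_box_5 only 3 to 5 are there at a start; the rules pass over those that are not, and their reading is None.
At some moment in a run one of freezer_block may be knocked a few centimetres aside while the robot is not near it.
Once in a run the grip may slacken for a moment while it holds something.
It also fails if it takes over 210 s, if anything falls off the work surface, if the arm or the gripper's body presses on something with over 40 N, if the wrist force passes 120 N, or if a joint passes its speed limit or range.

## Working session

There is one attempt and no reset: what is moved stays moved. The work goes in short steps, Python scripts to look and compute and a tool call to move; the robot and the scene stay as the last step left them, time stands still between calls to the robot, and variables do not carry over. Pictures are saved under pics/ and viewed, at most 14 in all, crops included, and the job is handed in when it is done.

Besides the shell and the picture viewer there is one more tool, called in YAML: its name, and indented under it one key for each argument. arm_command: Moves the arm, as the interface text tells. Its arguments: {"type":"object","properties":{"targets":{"type":"array"},"newtons":{"type":"number"}},"required":["targets"]}

```bash
mkdir -p pics; ls; python3 - <<'E'
from cell import manip,camera,get_calibration
import cv2,numpy as np
for n in("scene","side"):
    im=camera(n); cv2.imwrite(f"pics/{n}0.png",im[:,:,::-1]); c=get_calibration(n); print(n,np.round(c["K"],1).tolist(),np.round(c["cam_to_world"],3).tolist(),[k for k in c])
s=manip.read_state();print(s)
E
```

```text
pics
scene [[371.4, 0.0, 319.8], [0.0, 371.4, 197.7], [0.0, 0.0, 1.0]] [[-0.713, 0.392, -0.581, -209.154], [-0.701, -0.398, 0.592, 642.03], [0.001, 0.829, 0.559, 725.363], [0.0, 0.0, 0.0, 1.0]] ['K', 'cam_to_world']
side [[507.2, 0.0, 320.3], [0.0, 507.2, 191.8], [0.0, 0.0, 1.0]] [[-0.987, 0.074, -0.145, 269.611], [-0.163, -0.481, 0.861, 1151.042], [-0.007, 0.873, 0.487, 783.59], [0.0, 0.0, 0.0, 1.0]] ['K', 'cam_to_world']
{'clock': 0.1, 'joints': array([-1.41361494e+00,  3.00374303e-01,  1.52147530e+00,  2.34893068e-05,
        1.32074155e+00, -6.66026272e-02]), 'qd': array([-2.61357281e-04, -4.22942982e-03, -2.48952252e-04, -1.76661375e-03,
        7.41085182e-06, -1.21282825e-03]), 'effort': array([ 8.63024543e-04, -5.32645833e+01, -3.53282940e+01,  7.09645939e-02,
        2.34782294e-02, -7.18992328e-05]), 'eef_pos': array([ 122.02246548, -536.0595554 ,  204.98418446]), 'eef_rot': array([-3.14059787e+00, -8.91565280e-05,  2.23778146e-01]), 'wrist_force': array([ 0.41341221,  0.57135792, -0.25606161]), 'moment': array([0.00696611, 0.03217583, 0.01991058]), 'finger_force': 0.0, 'finger_gap': 93.86595465203283}
```

View pics/scene0.png

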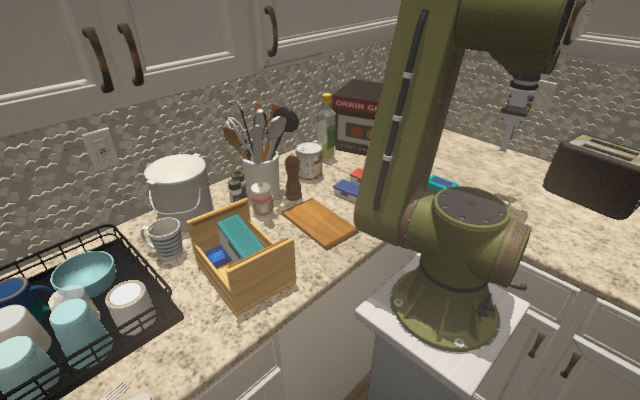

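View pics/side0.png

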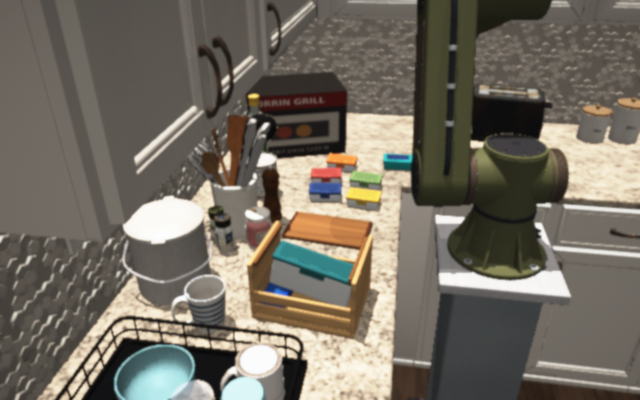

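The side view shows the crate with the teal-lidded long box (315,262), the board (330,230), and small boxes: orange (342,160), red (326,175), green (366,180), blue (325,191), yellow (363,197). There is also a turquoise look-alike with a blue patch at (398,161). The scene view shows the blue freezer block at (217,258).

```bash
cat > h.py <<'E'
from cell import manip,camera,get_calibration
import cv2,numpy as np
def ray(c,u,v):
    K=c["K"];M=np.array(c["cam_to_world"])
    d=np.array([(u-K[0][2])/K[0][0],-(v-K[1][2])/K[1][1],-1.]);return M[:3,3],M[:3,:3]@d
def plane(c,u,v,z):
    o,d=ray(c,u,v);return o+d*(z-o[2])/d[2]
def blobs(im,lo,hi,amin=40):
    m=cv2.inRange(cv2.cvtColor(im,cv2.COLOR_RGB2HSV),lo,hi)
    m=cv2.morphologyEx(m,cv2.MORPH_OPEN,np.ones((3,3),np.uint8))
    return sorted([k for k in cv2.findContours(m,cv2.RETR_EXTERNAL,cv2.CHAIN_APPROX_NONE)[0] if cv2.contourArea(k)>amin],key=cv2.contourArea,reverse=True)
def rect(c,k,z):
    p=np.array([plane(c,*q,z)[:2] for q in k[:,0]],np.float32)
    (x,y),(w,h),a=cv2.minAreaRect(p)
    if w<h:w,h,a=h,w,a+90
    return np.round([x,y,w,h,(a+90)%180-90],1)
COL={"orange":((8,150,150),(18,255,255)),"yellow":((20,150,120),(30,255,255)),"green":((38,70,70),(60,255,255)),"red":((170,120,100),(179,255,255)),"red2":((0,150,100),(5,255,255)),"blue":((106,120,60),(120,255,255)),"teal":((84,120,60),(95,255,255))}
E
python3 - <<'E'
from h import *
im=cv2.imread("pics/side0.png")[:,:,::-1].copy();c=get_calibration("side")
for n,(lo,hi) in COL.items():
    for k in blobs(im,lo,hi)[:6]:
        m=k[:,0].mean(0)
        if 220<m[0]<430 and 130<m[1]<350: print(n,m.round(),cv2.contourArea(k),rect(c,k,38))
print("board",[plane(c,u,v,14).round() for u,v in((290,214),(372,222),(367,247),(284,239))])
print("crate tops",[plane(c,u,v,148).round() for u,v in((281,226),(250,268),(372,237),(358,283))])
cv2.imwrite("pics/crop.png",cv2.resize(im[140:340,230:430,::-1],(800,800*200//200))[:, :][0:800:1][:600])
E
```

```text
orange [329. 230.] 1761.0 [438.8  33.6 213.1 126.8  -6.3]
orange [341. 159.] 210.5 [ 457.9 -409.4   99.1   76.8   -2.2]
yellow [364. 195.] 291.5 [ 359.8 -166.1   93.1   69.9   -6.1]
green [365. 178.] 291.0 [ 365.9 -274.8   97.5   91.3   -3.9]
red2 [327. 173.] 178.5 [ 487.2 -295.6   91.8   67.6   24.3]
blue [325. 188.] 255.5 [ 482.3 -187.9   89.3   63.3    8.7]
blue [278. 290.] 134.5 [511.4 289.9  58.   24.3 -11.2]
teal [313. 262.] 1326.5 [455.9 175.8 216.6  69.6 -20.3]
teal [398. 162.] 242.5 [ 264.7 -416.6  101.2  101.     8.6]
board [array([565., -67.,  14.]), array([327., -60.,  14.]), array([331.,  62.,  14.]), array([553.,  60.,  14.])]
crate tops [array([522., 200., 148.]), array([549., 362., 148.]), array([313., 212., 148.]), array([328., 375., 148.])]
```

View pics/crop.png

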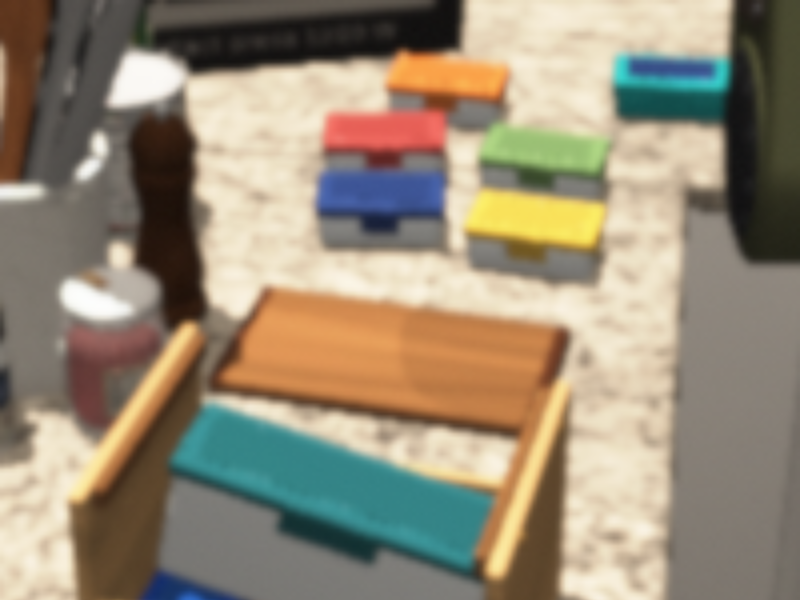

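The candidates for the dark blue box are the real dark-blue-lidded one at (325,190) and the turquoise-bodied look-alike with a blue patch at (398,162). I choose (325,190). For the long box, the only teal lid of that size is in the crate. All five small boxes are present. Next I move the wrist camera over the small boxes.

arm_command:
  targets:
    - {"yaw":0.11,"z":-0.03}
    - {"yaw":0.114,"z":-0.04}
    - {"x":0.037,"y":-0.036,"z":-0.01}
    - {"x":0.037,"y":-0.036,"z":-0.01}
    - {"x":0.037,"y":-0.036,"z":-0.01}
    - {"x":0.037,"y":-0.036,"z":-0.01}
    - {"x":0.037,"y":-0.036}
    - {"x":0.037,"y":-0.036}
    - {"x":0.037,"y":-0.036}
    - {"x":0.037,"y":-0.036}

```text
schema error: expected keys hand, x, y, z, yaw
```

```bash
cat >> h.py <<'E'
def look(tag):
    im=camera("wrist");c=get_calibration("wrist");s=manip.read_state()
    cv2.imwrite(f"pics/{tag}.png",im[:,:,::-1]);np.save(f"pics/{tag}.npy",np.array(c["cam_to_world"]))
    print("t",round(s["clock"],1),"tcp",s["eef_pos"].round(1),"rot",s["eef_rot"].round(3),"gap",round(s["finger_gap"],1),"cam",np.array(c["cam_to_world"])[:3,3].round())
    return im,c
E
python3 - <<'E'
from h import *
im,c=look("w1");print(np.round(c["K"],1).tolist(),np.round(c["cam_to_world"],3).tolist())
for n,(lo,hi) in COL.items():
    for k in blobs(im,lo,hi,300)[:5]:
        print(n,k[:,0].mean(0).round(),cv2.contourArea(k),rect(c,k,38))
E
```

```text
t 0.1 tcp [ 122.  -536.1  205.1] rot [-3.141 -0.     0.224] gap 94.1 cam [ 187. -521.  385.]
[[357.9, 0.0, 319.0], [0.0, 357.9, 201.0], [0.0, 0.0, 1.0]] [[0.222, 0.948, 0.228, 187.392], [-0.975, 0.216, 0.051, -520.864], [-0.001, -0.234, 0.972, 384.737], [0.0, 0.0, 0.0, 1.0]]
teal [272.  37.] 1838.0 [ 250.2 -462.9   61.9   60.2  -87.8]
```

View pics/w1.png

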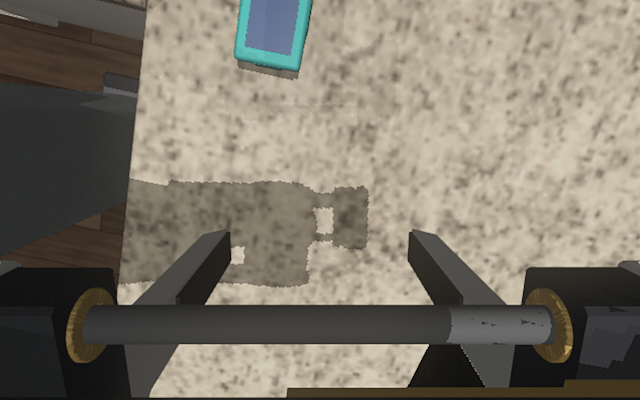

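arm_command:
  targets:
    - {"hand":1,"x":0,"y":0,"yaw":0.11,"z":-0.03}
    - {"hand":1,"x":0,"y":0,"yaw":0.114,"z":-0.04}
    - {"hand":1,"yaw":0,"x":0.037,"y":-0.036,"z":-0.01}
    - {"hand":1,"yaw":0,"x":0.037,"y":-0.036,"z":-0.01}
    - {"hand":1,"yaw":0,"x":0.037,"y":-0.036,"z":-0.01}
    - {"hand":1,"yaw":0,"x":0.037,"y":-0.036,"z":-0.01}
    - {"hand":1,"yaw":0,"x":0.037,"y":-0.036,"z":0}
    - {"hand":1,"yaw":0,"x":0.037,"y":-0.036,"z":0}
    - {"hand":1,"yaw":0,"x":0.037,"y":-0.036,"z":0}
    - {"hand":1,"yaw":0,"x":0.02,"y":-0.02,"z":0}

```text
clock: 1.15
eef_pos: [392.1, -272.3, 313.4]
eef_rot: [-3.141, -0.0, 0.002]
wrist_force: [-0.5, -0.5, 0.1]
finger_gap: 94.2
finger_force: 0.0
```

```bash
python3 - <<'E'
from h import *
im,c=look("w2")
for n,(lo,hi) in COL.items():
    for k in blobs(im,lo,hi,300)[:5]:
        print(n,k[:,0].mean(0).round(),cv2.contourArea(k),rect(c,k,38))
E
```

```text
t 1.2 tcp [ 393.5 -270.8  313.4] rot [-3.141e+00 -1.000e-03  3.000e-03] gap 94.0 cam [ 460. -270.  493.]
teal [466. 239.] 544.5 [ 286.8 -457.8   72.3   58.6    2.2]
```

View pics/w2.png

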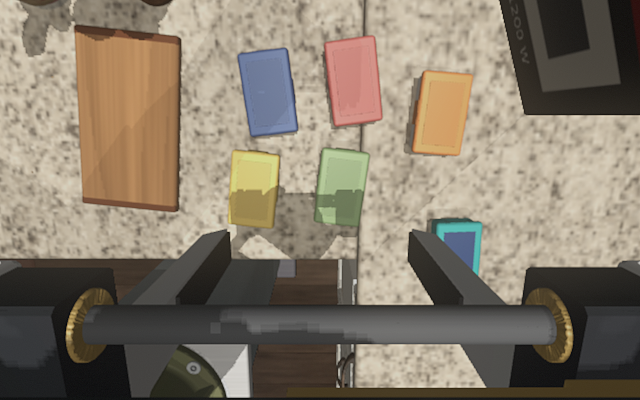

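The wrist view shows the board (130,120), blue (268,92), red (353,80), orange (442,112), yellow (254,188), green (342,187) and the turquoise look-alike (457,250). The colours are paler here, so I adapt the masks.

```bash
cat >> h.py <<'E'
def seeded(im,u,v,dh=6,fs=0.5,amin=300):
    """contour of the colour region round a seed pixel"""
    hs=cv2.cvtColor(cv2.GaussianBlur(im,(3,3),0),cv2.COLOR_RGB2HSV);p=np.median(hs[v-3:v+4,u-3:u+4].reshape(-1,3),0)
    h=np.abs(hs[:,:,0].astype(int)-p[0]);h=np.minimum(h,180-h)
    m=((h<=dh)&(hs[:,:,1]>p[1]*fs)).astype(np.uint8)*255
    m=cv2.morphologyEx(m,cv2.MORPH_OPEN,np.ones((3,3),np.uint8))
    ks=[k for k in cv2.findContours(m,cv2.RETR_EXTERNAL,cv2.CHAIN_APPROX_NONE)[0] if cv2.pointPolygonTest(k,(u,v),False)>=0]
    return ks[0] if ks else None,p
E
python3 - <<'E'
from h import *
im=cv2.imread("pics/w2.png")[:,:,::-1].copy();c=get_calibration("wrist");c["cam_to_world"]=np.load("pics/w2.npy")
for n,u,v,z in(("board",130,80,14),("blue",268,92,38),("red",353,80,38),("orange",442,112,38),("yellow",254,172,38),("green",346,172,38),("turq",457,235,38)):
    k,p=seeded(im,u,v);print(n,p,rect(c,k,z) if k is not None else None)
E
```

```text
board [ 15. 124. 189.] [448.9 -21.1 229.4 133.   -5.8]
blue [111.  70. 154.] [ 486.5 -207.9   98.5   60.9    7.2]
red [  4.  98. 203.] [ 499.5 -311.   101.1   63.7    8.4]
orange [ 16. 128. 211.] [ 462.5 -419.   101.4   68.6   -4.2]
yellow [ 26. 104. 213.] [ 365.7 -187.9  103.7   71.6   -6.9]
green [ 42.  60. 186.] [ 369.5 -298.    99.7   61.5   -6.9]
turq [111.  91. 137.] [ 283.5 -459.1   50.1   38.9    2.1]
```

arm_command:
  targets:
    - {"hand":1,"x":0,"y":-0.045,"z":0,"yaw":0}
    - {"hand":1,"x":0,"y":-0.045,"z":0,"yaw":0}
    - {"hand":1,"x":0,"y":-0.045,"z":0,"yaw":0}
    - {"hand":1,"x":0,"y":-0.045,"z":0,"yaw":0}
    - {"hand":1,"x":0,"y":-0.045,"z":0,"yaw":0}
    - {"hand":1,"x":0,"y":-0.045,"z":0,"yaw":0}
    - {"hand":1,"x":0,"y":-0.045,"z":0,"yaw":0}
    - {"hand":1,"x":0,"y":-0.045,"z":0,"yaw":0}
    - {"hand":1,"x":0,"y":0,"z":0,"yaw":0}
    - {"hand":1,"x":0,"y":0,"z":0,"yaw":0}

```text
clock: 2.2
eef_pos: [390.2, 85.7, 313.3]
eef_rot: [3.141, 0.0, 0.002]
wrist_force: [-0.9, -0.5, 0.2]
finger_gap: 93.9
finger_force: 0.0
```

```bash
python3 - <<'E'
from h import *
im,c=look("w3")
E
```

```text
t 2.2 tcp [390.4  84.9 313.4] rot [3.141 0.    0.   ] gap 93.9 cam [457.  85. 493.]
```

View pics/w3.png

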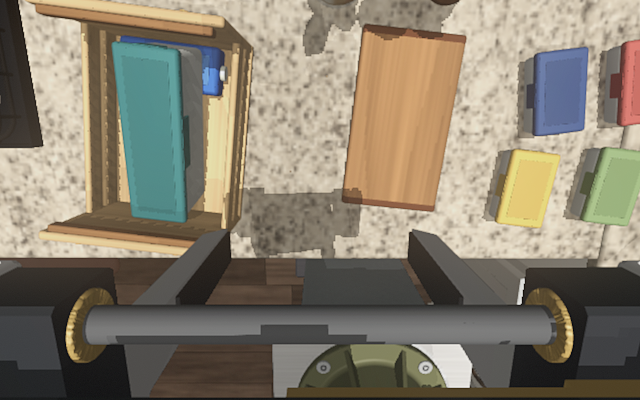

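The view shows the crate (150,130) with the teal lid (152,130), the blue freezer block (205,70) at the far end, and the board (405,118).

```bash
python3 - <<'E'
from h import *
im=cv2.imread("pics/w3.png")[:,:,::-1].copy();c=get_calibration("wrist");c["cam_to_world"]=np.load("pics/w3.npy")
for n,u,v,z in(("board",400,120,14),("blue",560,90,38),("yellow",527,188,38),("green",610,190,38)):
    k,p=seeded(im,u,v);print(n,p,rect(c,k,z))
k,p=seeded(im,152,130);a=cv2.approxPolyDP(k,6,True)[:,0];print("lid poly",a.tolist(),p)
# lid quad corner pixels -> high end z / low end z
for u,v in((113,42),(178,46),(133,217),(187,221)):
    for z in(94,104,112,122,132): print((u,v),z,plane(c,u,v,z).round(1)[:2],end=" ")
    print()
for n,u,v,z in(("far end outer L",30,0,148),("far out R",225,25,148),("near L",42,233,148),("near R",229,245,148),("side R near",237,190,75),("side R far",250,45,75),("side L far",90,25,75),("side L near",82,217,75)):print(n,plane(c,u,v,z).round(1))
E
python3 - <<'E'
import cv2
im=cv2.imread("pics/w3.png")[0:260,20:270];cv2.imwrite("pics/w3c.png",cv2.resize(im,None,fx=2.3,fy=2.3,interpolation=cv2.INTER_CUBIC))
E
```

```text
board [ 15. 119. 203.] [447.  -20.9 229.8 131.1  -6.2]
blue [112.  94. 149.] [ 484.2 -208.2   98.    62.1    6.7]
yellow [ 23. 122. 228.] [ 364.4 -180.2  101.4   73.3   -6.8]
green [ 43.  74. 179.] [ 366.2 -298.7   99.4   64.3   -5.7]
lid poly [[113, 42], [132, 215], [184, 221], [179, 52]] [ 89. 104. 142.]
(113, 42) 94 [530.7 298.6] (113, 42) 104 [528.8 293.3] (113, 42) 112 [527.4 289. ] (113, 42) 122 [525.5 283.7] (113, 42) 132 [523.7 278.3] 
(178, 46) 94 [526.8 231.7] (178, 46) 104 [525.1 228. ] (178, 46) 112 [523.7 225.1] (178, 46) 122 [522.  221.4] (178, 46) 132 [520.2 217.7] 
(133, 217) 94 [342.2 300.8] (133, 217) 104 [345.1 295.4] (133, 217) 112 [347.4 291. ] (133, 217) 122 [350.3 285.6] (133, 217) 132 [353.2 280.2] 
(187, 221) 94 [337.4 238.6] (187, 221) 104 [340.4 234.8] (187, 221) 112 [342.8 231.7] (187, 221) 122 [345.8 227.8] (187, 221) 132 [348.8 224. ] 
far end outer L [554.8 337.7 148. ]
far out R [534.8 168.6 148. ]
near L [340.9 365.8 148. ]
near R [328.1 177.1 148. ]
side R near [370.2 183.   75. ]
side R far [531.2 160.3  75. ]
side L far [551.1 331.2  75. ]
side L near [336.7 372.9  75. ]
```

View pics/w3c.png

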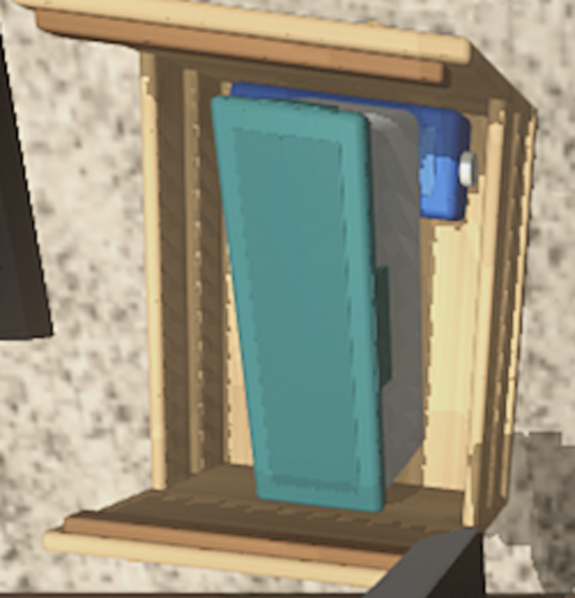

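arm_command:
  targets:
    - {"hand":1,"x":-0.004,"y":-0.045,"z":0,"yaw":0}
    - {"hand":1,"x":-0.005,"y":-0.045,"z":0,"yaw":0}
    - {"hand":1,"x":-0.005,"y":-0.045,"z":0,"yaw":0}
    - {"hand":1,"x":-0.003,"y":-0.045,"z":0,"yaw":0}
    - {"hand":1,"x":0,"y":0,"z":0,"yaw":0.11}
    - {"hand":1,"x":0,"y":0,"z":0,"yaw":0}
    - {"hand":1,"x":0,"y":0,"z":0,"yaw":0}
    - {"hand":1,"x":0,"y":0,"z":0,"yaw":0}

```text
clock: 3.05
eef_pos: [374.0, 264.0, 313.6]
eef_rot: [-3.141, -0.0, -0.11]
wrist_force: [-0.1, -0.8, -0.0]
finger_gap: 93.8
finger_force: 0.0
```

```bash
python3 - <<'E'
from h import *
im,c=look("w4")
cv2.imwrite("pics/w4v.png",cv2.resize(im[0:270,90:490,::-1],None,fx=2,fy=2,interpolation=cv2.INTER_CUBIC))
E
```

```text
t 3.1 tcp [373.9 264.2 313.7] rot [-3.141 -0.    -0.11 ] gap 93.8 cam [440. 257. 493.]
```

View pics/w4v.png

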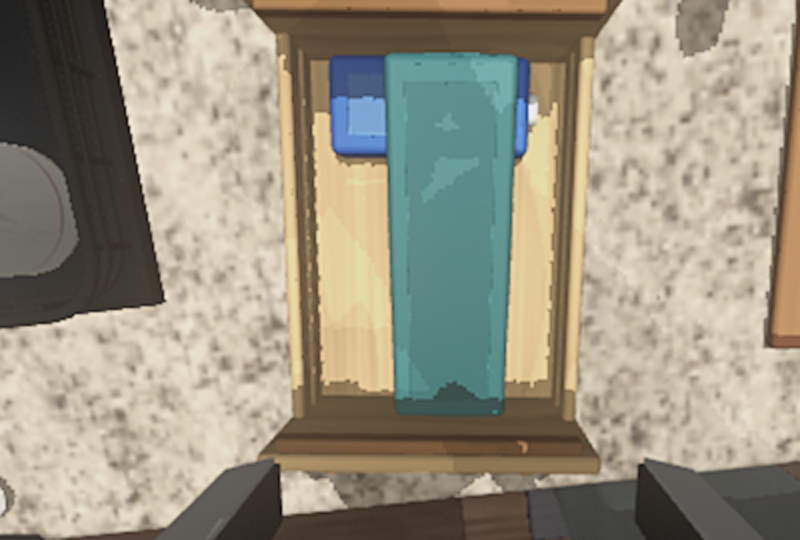

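The straight-down view shows the lid corners at full pixels (282.5,28), (349.5,28), (288,206) and (341.5,206). The near batten's inner edge is at row ≈218 and the far one's at row ≈6. The freezer block is still at the far end.

```bash
python3 - <<'E'
from h import *
im=cv2.imread("pics/w4.png")[:,:,::-1].copy();c=get_calibration("wrist");c["cam_to_world"]=np.load("pics/w4.npy")
k,p=seeded(im,310,110);print("poly",cv2.approxPolyDP(k,5,True)[:,0].tolist())
a=np.radians(-6.3);R=np.array([[np.cos(a),np.sin(a)],[-np.sin(a),np.cos(a)]])
P=lambda n,u,v,z:print(n,plane(c,u,v,z).round(1)[:2],"crate-ish frame",(R@(plane(c,u,v,z)[:2])).round(1))
for q in((282.5,28),(349.5,28)):P("high",*q,131)
for q in((288,206),(341.5,206)):P("low",*q,92)
for q in((232,5),(383,5)):P("far batten top in",*q,148)
for q in((232,218),(383,218)):P("near batten top in",*q,148)
for q in((227,235),(389.5,234)):P("near outer",*q,148)
for q in((233,25),(382,25),(242,200),(372,200)):P("side in top",*q,75)
for q in((153.5,28),):pass
for q in((255,28),(353,28),(256,77),(352,77)):P("block",*q,38)
E
```

```text
poly [[284, 27], [288, 204], [339, 206], [347, 28]]
high [522.7 282.3] crate-ish frame [488.6 338. ]
high [515.8 220.2] crate-ish frame [488.6 275.5]
low [342.7 304.1] crate-ish frame [307.3 339.9]
low [335.9 242.6] crate-ish frame [307.3 277.9]
far batten top in [542.2 322.7] crate-ish frame [503.5 380.2]
far batten top in [527.6 191. ] crate-ish frame [503.4 247.8]
near batten top in [350.2 355. ] crate-ish frame [309.1 391.3]
near batten top in [333.5 204.4] crate-ish frame [309.1 239.7]
near outer [333.  363.1] crate-ish frame [291.2 397.4]
near outer [315.9 199. ] crate-ish frame [292.2 232.4]
side in top [544.2 338.7] crate-ish frame [503.8 396.4]
side in top [526.6 179.5] crate-ish frame [503.7 236.2]
side in top [352. 360.] crate-ish frame [310.4 396.5]
side in top [334.8 204.8] crate-ish frame [310.3 240.3]
block [547.4 320.8] crate-ish frame [508.9 379. ]
block [534.7 206.6] crate-ish frame [508.8 264.1]
block [493.3 327.9] crate-ish frame [454.3 380. ]
block [480.5 212.6] crate-ish frame [454.3 264.1]
```

arm_command:
  newtons: 10
  targets:
    - {"hand":0.7,"x":0.0393,"y":-0.0047,"z":0.02,"yaw":0.01}
    - {"hand":0.7,"x":0,"y":0,"z":0.04,"yaw":0}
    - {"hand":0.7,"x":0,"y":0,"z":0.04,"yaw":0}
    - {"hand":0.7,"x":0,"y":0,"z":0.04,"yaw":0}
    - {"hand":0.7,"x":0,"y":0,"z":0.03,"yaw":0}
    - {"hand":0.7,"x":0,"y":0,"z":0.03,"yaw":0}
    - {"hand":0.7,"x":0,"y":0,"z":0.03,"yaw":0}
    - {"hand":0.7,"x":0,"y":0,"z":0.03,"yaw":0}
    - {"hand":0.7,"x":0,"y":0,"z":0.0045,"yaw":0}
    - {"hand":0.7,"x":0,"y":0,"z":0,"yaw":0}

```text
clock: 4.1
eef_pos: [413.2, 265.1, 49.2]
eef_rot: [3.141, 0.001, -0.12]
wrist_force: [0.3, -0.6, 1.4]
finger_gap: 80.3
finger_force: 0.0
```

arm_command:
  newtons: 10
  targets:
    - {"hand":0.2,"x":0,"y":0,"z":0,"yaw":0}
    - {"hand":0.2,"x":0,"y":0,"z":0,"yaw":0}
    - {"hand":0.2,"x":0,"y":0,"z":0,"yaw":0}
    - {"hand":0.2,"x":0,"y":0,"z":0,"yaw":0}
    - {"hand":0.2,"x":0,"y":0,"z":0,"yaw":0}
    - {"hand":0.2,"x":0,"y":0,"z":0,"yaw":0}

```text
clock: 4.7
eef_pos: [413.7, 265.8, 50.3]
eef_rot: [-3.141, -0.002, -0.12]
wrist_force: [-1.7, -2.0, 8.1]
finger_gap: 63.8
finger_force: 10.0
```

arm_command:
  targets:
    - {"hand":0.2,"x":0,"y":0,"z":-0.002,"yaw":0}
    - {"hand":0.2,"x":0,"y":0,"z":-0.002,"yaw":0}
    - {"hand":0.2,"x":0,"y":0,"z":-0.002,"yaw":0}
    - {"hand":0.2,"x":0,"y":0,"z":-0.002,"yaw":0}
    - {"hand":0.2,"x":0,"y":0,"z":0,"yaw":0}
    - {"hand":0.2,"x":0,"y":0,"z":0,"yaw":0}

```text
clock: 5.3
eef_pos: [413.0, 265.6, 57.0]
eef_rot: [3.142, 0.0, -0.12]
wrist_force: [0.3, 0.5, -3.4]
finger_gap: 64.1
finger_force: 10.0
```

```bash
python3 - <<'E'
from h import *
im,c=look("w5");s=camera("side");cv2.imwrite("pics/side5.png",s[:,:,::-1])
a=cv2.resize(s[210:340,230:390,::-1],(640,520),interpolation=cv2.INTER_CUBIC)
cv2.imwrite("pics/s5v.png",a);print(manip.read_state()["wrist_force"])
k,p=seeded(s,310,258)
for n in("side0","side5"):
    q=cv2.imread(f"pics/{n}.png")[:,:,::-1].copy();ks=blobs(q,*COL["teal"]);print(n,cv2.approxPolyDP(ks[0],3,True)[:,0].tolist())
E
```

```text
t 5.3 tcp [413.  265.5  56.9] rot [ 3.141  0.    -0.12 ] gap 63.9 cam [480. 258. 237.]
[-0.53459633  0.79066272 -3.76668917]
side0 [[274, 253], [274, 257], [347, 281], [350, 264], [284, 242]]
side5 [[282, 239], [273, 254], [295, 261], [296, 244]]
```

View pics/s5v.png

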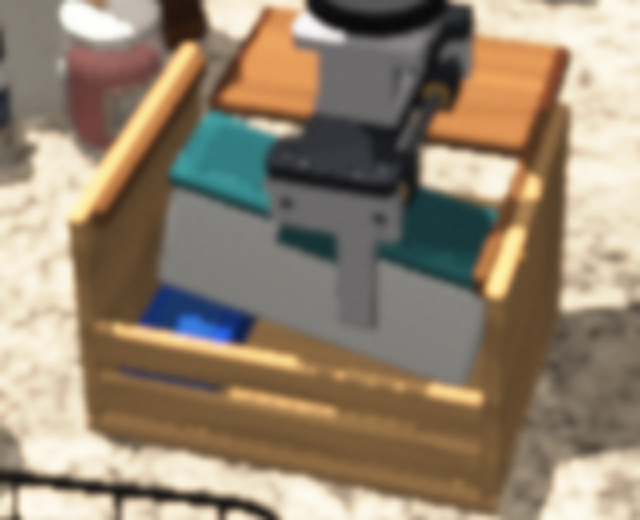

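The lid's slope is unchanged (0.33) and the high end has risen about 3 px, so the pads hold too firmly. I'll slacken the grip so the box pivots.

arm_command:
  newtons: 5
  targets:
    - {"hand":0.2,"x":0,"y":0,"z":0,"yaw":0}
    - {"hand":0.2,"x":0,"y":0,"z":0,"yaw":0}
    - {"hand":0.2,"x":0,"y":0,"z":0,"yaw":0}
    - {"hand":0.2,"x":0,"y":0,"z":0,"yaw":0}

```text
clock: 5.8
eef_pos: [413.1, 265.6, 57.0]
eef_rot: [-3.142, -0.0, -0.12]
wrist_force: [-0.9, -0.5, -2.9]
finger_gap: 64.1
finger_force: 5.0
```

```bash
cat >> h.py <<'E'
def sidelid(tag):
    s=camera("side");cv2.imwrite(f"pics/{tag}.png",s[:,:,::-1]);st=manip.read_state()
    hs=cv2.cvtColor(s,cv2.COLOR_RGB2HSV);m=cv2.inRange(hs,(80,80,30),(97,255,255));m[:,:255]=0;m[:,375:]=0;m[:225]=0;m[310:]=0
    # bottom edge of lid on left part and right part (columns without the finger)
    xs=[];ys=[]
    for u in list(range(276,294))+list(range(333,346)):
        v=np.where(m[:,u])[0]
        if len(v):xs.append(u);ys.append(v.max())
    xs=np.array(xs);ys=np.array(ys)
    f=lambda w:np.median(ys[w]) if w.any() else None
    print(tag,"t",round(st["clock"],2),"L",f((xs>276)&(xs<294)),"R",f(xs>333),"F",st["wrist_force"].round(1),"gap",round(st["finger_gap"],1),"z",st["eef_pos"].round(1))
E
python3 - <<'E'
from h import *
sidelid("side6")
E
```

```text
side6 t 5.85 L 260.0 R 278.0 F [-0.5 -1.  -3.7] gap 64.2 z [413.  265.5  57. ]
```

arm_command:
  newtons: 3
  targets:
    - {"hand":0.2,"x":0,"y":0,"z":0,"yaw":0}
    - {"hand":0.2,"x":0,"y":0,"z":0,"yaw":0}
    - {"hand":0.2,"x":0,"y":0,"z":0,"yaw":0}
    - {"hand":0.2,"x":0,"y":0,"z":0,"yaw":0}

```text
clock: 6.25
eef_pos: [413.1, 265.6, 57.0]
eef_rot: [-3.142, -0.0, -0.12]
wrist_force: [-0.2, 0.7, -1.9]
finger_gap: 64.2
finger_force: 3.0
```

```bash
python3 - <<'E'
from h import *
sidelid("side7")
E
```

```text
side7 t 6.3 L 262.0 R 277.5 F [-0.2 -0.2 -2. ] gap 64.0 z [413.1 265.6  57. ]
```

arm_command:
  targets:
    - {"hand":0.2,"x":0,"y":0,"z":-0.001,"yaw":0}
    - {"hand":0.2,"x":0,"y":0,"z":-0.001,"yaw":0}
    - {"hand":0.2,"x":0,"y":0,"z":-0.001,"yaw":0}
    - {"hand":0.2,"x":0,"y":0,"z":-0.001,"yaw":0}
    - {"hand":0.2,"x":0,"y":0,"z":-0.001,"yaw":0}
    - {"hand":0.2,"x":0,"y":0,"z":-0.001,"yaw":0}
    - {"hand":0.2,"x":0,"y":0,"z":-0.001,"yaw":0}
    - {"hand":0.2,"x":0,"y":0,"z":-0.001,"yaw":0}
    - {"hand":0.2,"x":0,"y":0,"z":0,"yaw":0}

```text
clock: 7.2
eef_pos: [413.1, 265.6, 65.2]
eef_rot: [-3.141, -0.0, -0.12]
wrist_force: [-1.1, -0.5, -0.5]
finger_gap: 63.7
finger_force: 3.0
```

```bash
python3 - <<'E'
from h import *
sidelid("side8")
s=cv2.imread("pics/side8.png");cv2.imwrite("pics/s8v.png",cv2.resize(s[210:340,230:390],(640,520),interpolation=cv2.INTER_CUBIC))
E
```

```text
side8 t 7.25 L 262.0 R 274.0 F [-0.5  0.4 -0.8] gap 63.8 z [413.  265.6  65.1]
```

View pics/s8v.png

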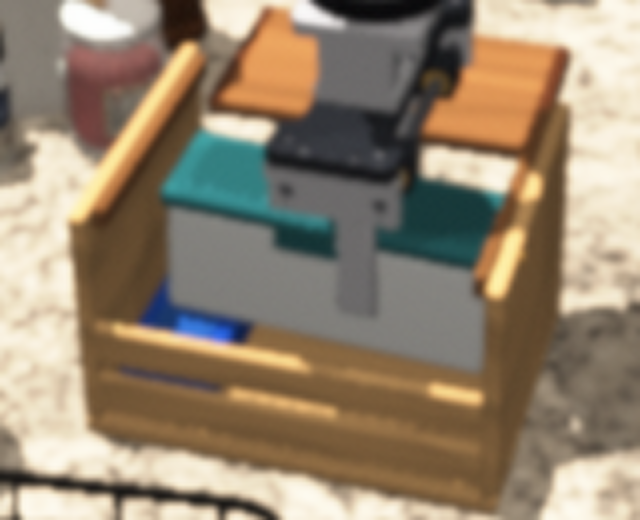

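```bash
python3 - <<'E'
from h import *
c=get_calibration("side");M=np.linalg.inv(np.array(c["cam_to_world"]));K=np.array(c["K"])
def pr(p):
    q=M@np.append(p,1);return np.array([K[0,2]+K[0,0]*q[0]/-q[2],K[1,2]+K[1,1]*q[1]/q[2]])
a=-.12
for t in(-3,0,3,6,12):
    d=np.array([np.cos(a)*np.cos(np.radians(t)),np.sin(a)*np.cos(np.radians(t)),np.sin(np.radians(t))])
    for z in(118,45):
        o=np.array([440,290,z]);A,B=pr(o-90*d),pr(o+90*d);print(t,z,((A-B)[1]/(A-B)[0]).round(3),A.round(),B.round())
E
```

```text
-3 118 0.13 [350. 269.] [270. 259.]
-3 45 0.144 [349. 296.] [272. 285.]
0 118 0.174 [350. 271.] [270. 257.]
0 45 0.187 [349. 297.] [272. 283.]
3 118 0.218 [350. 272.] [270. 255.]
3 45 0.23 [349. 299.] [272. 281.]
6 118 0.262 [350. 274.] [270. 253.]
6 45 0.272 [349. 301.] [272. 280.]
12 118 0.351 [349. 278.] [271. 250.]
12 45 0.359 [348. 304.] [272. 277.]
```

Residual tilt is about 2.5°, so I raise 3 mm more and then clamp firmly.

arm_command:
  targets:
    - {"hand":0.2,"x":0,"y":0,"z":-0.001,"yaw":0}
    - {"hand":0.2,"x":0,"y":0,"z":-0.001,"yaw":0}
    - {"hand":0.2,"x":0,"y":0,"z":-0.001,"yaw":0}
    - {"hand":0.2,"x":0,"y":0,"z":0,"yaw":0}
    - {"hand":0.2,"x":0,"y":0,"z":0,"yaw":0}

```text
clock: 7.75
eef_pos: [413.1, 265.6, 68.1]
eef_rot: [-3.141, -0.0, -0.12]
wrist_force: [-0.9, -0.4, -0.9]
finger_gap: 64.0
finger_force: 3.0
```

arm_command:
  newtons: 50
  targets:
    - {"hand":0.2,"x":0,"y":0,"z":0,"yaw":0}
    - {"hand":0.2,"x":0,"y":0,"z":0,"yaw":0}
    - {"hand":0.2,"x":0,"y":0,"z":0,"yaw":0}

```text
clock: 8.05
eef_pos: [413.1, 265.6, 68.1]
eef_rot: [-3.141, -0.0, -0.12]
wrist_force: [-2.3, 0.1, 0.5]
finger_gap: 64.0
finger_force: 50.0
```

```bash
python3 - <<'E'
from h import *
sidelid("side9");im,c=look("w9")
s=cv2.imread("pics/side9.png");b=cv2.resize(s[225:315,255:375],(480,360),interpolation=cv2.INTER_CUBIC);
w=cv2.imread("pics/w9.png");w=cv2.resize(w,(320,200));
cv2.imwrite("pics/v9.png",np.hstack([b,cv2.copyMakeBorder(w,0,160,0,0,0)]))
# lid & body lower edges as line fits (edges away from finger)
hs=cv2.cvtColor(s,cv2.COLOR_BGR2HSV);m=cv2.inRange(hs,(80,80,30),(97,255,255))
xs=[];ys=[]
for u in list(range(275,292))+list(range(332,346)):
    v=np.where(m[225:310,u])[0]
    if len(v):xs.append(u);ys.append(v.max()+225)
f=np.polyfit(xs,ys,1);r=np.array(ys)-np.polyval(f,xs);g=np.abs(r)<2;print("slope",np.polyfit(np.array(xs)[g],np.array(ys)[g],1)[0].round(3),g.sum(),len(g))
E
```

```text
side9 t 8.1 L 263.0 R 273.0 F [-1.9 -0.7  1. ] gap 63.9 z [413.1 265.6  68.1]
t 8.2 tcp [413.  265.6  68.1] rot [-3.142 -0.    -0.12 ] gap 64.1 cam [480. 258. 248.]
slope 0.189 31 31
```

View pics/v9.png

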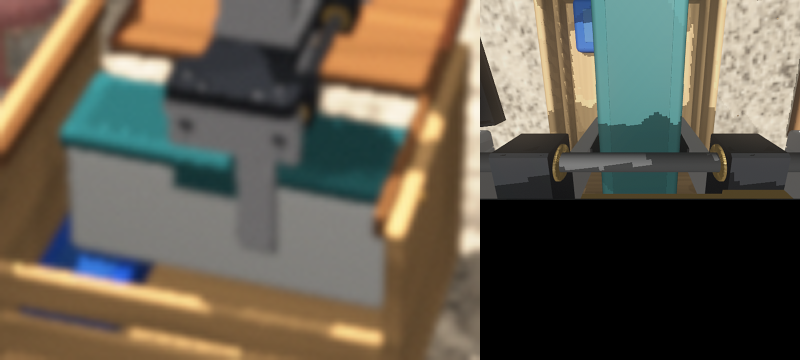

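arm_command:
  targets:
    - {"hand":0.2,"x":0,"y":0,"z":-0.002,"yaw":0}
    - {"hand":0.2,"x":0,"y":0,"z":-0.002,"yaw":0}
    - {"hand":0.2,"x":0,"y":0,"z":-0.002,"yaw":0}
    - {"hand":0.2,"x":0,"y":0,"z":0,"yaw":0}
    - {"hand":0.2,"x":0,"y":0,"z":0,"yaw":0}

```text
clock: 8.65
eef_pos: [413.0, 265.5, 74.0]
eef_rot: [-3.142, -0.0, -0.12]
wrist_force: [0.1, -0.4, -3.6]
finger_gap: 63.8
finger_force: 50.0
```

```bash
cat >> h.py <<'E'
def slope(tag):
    s=cv2.imread(f"pics/{tag}.png");hs=cv2.cvtColor(s,cv2.COLOR_BGR2HSV);m=cv2.inRange(hs,(80,80,30),(97,255,255))
    xs=[];ys=[]
    for u in list(range(275,292))+list(range(332,346)):
        v=np.where(m[200:310,u])[0]
        if len(v):xs.append(u);ys.append(v.max()+200)
    xs=np.array(xs);ys=np.array(ys);g=np.abs(ys-np.polyval(np.polyfit(xs,ys,1),xs))<2;print("slope",np.polyfit(xs[g],ys[g],1)[0].round(3),g.sum(),len(g))
    cols=np.where(m[240:268,:].sum(0)>0)[0];print("lid cols",cols.min(),cols[cols<400].max())
E
python3 - <<'E'
from h import *
sidelid("side10");slope("side10");slope("side9")
c=get_calibration("side");M=np.linalg.inv(np.array(c["cam_to_world"]));K=np.array(c["K"])
def pr(p):
    q=M@np.append(p,1);return np.array([K[0,2]+K[0,0]*q[0]/-q[2],K[1,2]+K[1,1]*q[1]/q[2]]).round(1)
for z in(118,124,128):print(z,pr((535.3,283,z)),pr((528.3,220,z)))
s=manip.read_state();print(s["moment"])
im=camera("scene");cv2.imwrite("pics/sc10.png",im[:,:,::-1])
s=cv2.imread("pics/side10.png");b=cv2.resize(s[225:295,255:375],(480,280),interpolation=cv2.INTER_CUBIC)
w=cv2.resize(cv2.imread("pics/sc10.png")[190:310,170:310],None,fx=4,fy=4,interpolation=cv2.INTER_CUBIC)[:,:]
o=np.zeros((600,800,3),np.uint8);o[:480,:560]=w;o[480:,:480]=b[:120];cv2.imwrite("pics/v10.png",o[:600])
E
```

```text
side10 t 8.7 L 260.0 R 271.0 F [-0.3  0.  -3.6] gap 63.9 z [413.  265.5  73.9]
slope 0.189 31 31
lid cols 270 356
slope 0.189 31 31
lid cols 270 355
118 [267.1 257.6] [277.  241.6]
124 [266.9 255.4] [276.9 239.4]
128 [266.8 253.9] [276.8 238. ]
[0.0018567  0.06235046 0.05569311]
```

View pics/v10.png

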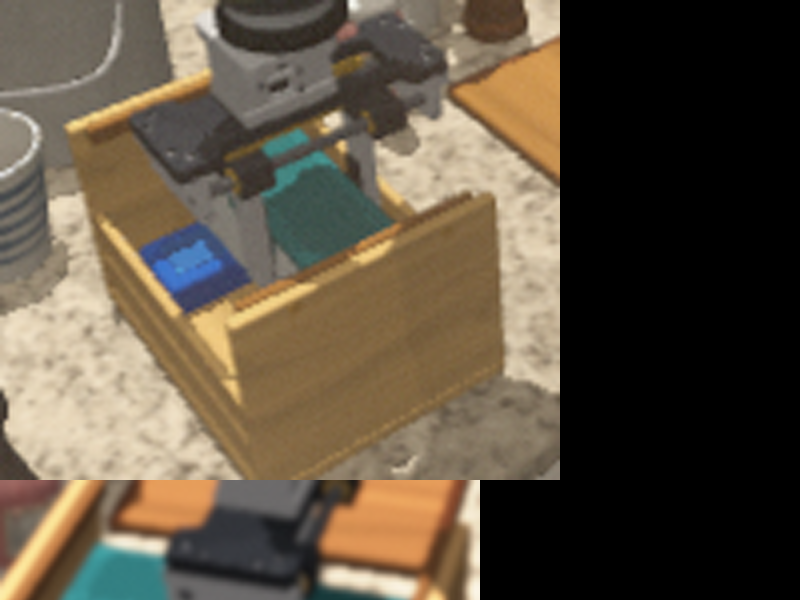

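```bash
python3 - <<'E'
from h import *
c=get_calibration("side");M=np.linalg.inv(np.array(c["cam_to_world"]));K=np.array(c["K"])
def pr(p):
    q=M@np.append(p,1);return np.array([K[0,2]+K[0,0]*q[0]/-q[2],K[1,2]+K[1,1]*q[1]/q[2]]).round(1)
a=np.radians(-6)
for i,j in((1,-1),(-1,-1),(-1,1),(1,1)):
    x,y=115*i,65*j;print("board",pr((448+x*np.cos(a)-y*np.sin(a),-21+x*np.sin(a)+y*np.cos(a),14)))
a=np.radians(-6.3)
W=lambda u,v,z:pr((np.cos(a)*u-np.sin(a)*v,np.sin(a)*u+np.cos(a)*v,z))
print("far batten in near corner",W(504.4,394.5,148),"far out",W(522.4,394.5,148),"near in",W(308.4,394.5,148),"near out",W(290.4,394.5,148))
print("init low corner",W(307.3,340,92),"init high",W(488.6,338,131))
E
python3 - <<'E'
import cv2
s=cv2.imread("pics/side0.png");cv2.imwrite("pics/s0v.png",cv2.resize(s[205:305,235:385],None,fx=5,fy=5,interpolation=cv2.INTER_CUBIC))
E
```

```text
board [295.2 208.9]
board [372.5 219.5]
board [363.6 245.2]
board [280.6 232.7]
far batten in near corner [255.3 260.8] far out [247.2 259.5] near in [347.6 276.5] near out [356.5 278.1]
init low corner [353.4 281.8] init high [272.4 253.1]
```

View pics/s0v.png

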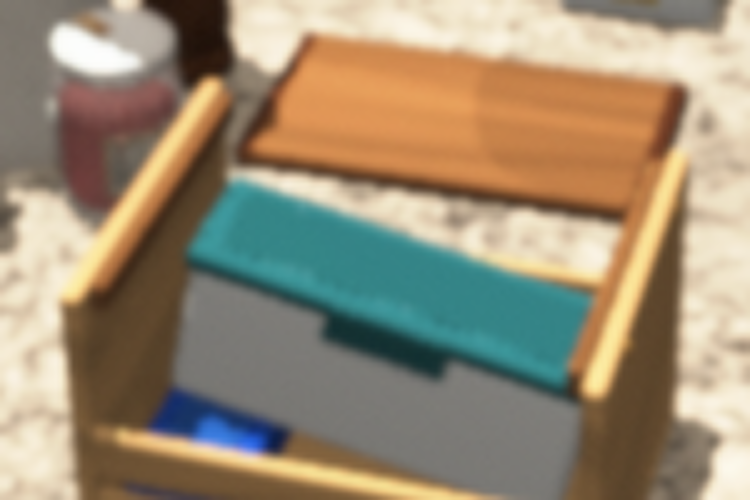

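Columns in the side view match the wrist estimate, but the box's far corner suggests it sits about 3 mm toward the low end. I'll probe the near end wall gently by touch (11 mm free play either way when centred).

arm_command:
  targets:
    - {"hand":0.2,"x":-0.002,"y":0,"z":0,"yaw":0}
    - {"hand":0.2,"x":-0.002,"y":0,"z":0,"yaw":0}
    - {"hand":0.2,"x":-0.001,"y":0,"z":0,"yaw":0}
    - {"hand":0.2,"x":0,"y":0,"z":0,"yaw":0}
    - {"hand":0.2,"x":0,"y":0,"z":0,"yaw":0}

```text
clock: 9.25
eef_pos: [408.1, 266.2, 74.0]
eef_rot: [-3.142, -0.0, -0.12]
wrist_force: [0.8, -0.1, -3.4]
finger_gap: 64.1
finger_force: 50.0
```

arm_command:
  targets:
    - {"hand":0.2,"x":-0.001,"y":0,"z":0,"yaw":0}
    - {"hand":0.2,"x":0,"y":0,"z":0,"yaw":0}
    - {"hand":0.2,"x":0,"y":0,"z":0,"yaw":0}

```text
clock: 9.55
eef_pos: [407.1, 266.3, 74.0]
eef_rot: [-3.142, -0.0, -0.12]
wrist_force: [0.1, 0.5, -4.0]
finger_gap: 63.8
finger_force: 50.0
```

arm_command:
  targets:
    - {"hand":0.2,"x":-0.001,"y":0,"z":0,"yaw":0}
    - {"hand":0.2,"x":0,"y":0,"z":0,"yaw":0}
    - {"hand":0.2,"x":0,"y":0,"z":0,"yaw":0}

```text
clock: 9.85
eef_pos: [406.1, 266.4, 74.0]
eef_rot: [-3.142, -0.0, -0.12]
wrist_force: [0.6, 0.0, -3.5]
finger_gap: 63.8
finger_force: 50.0
```

arm_command:
  targets:
    - {"hand":0.2,"x":-0.001,"y":0,"z":0,"yaw":0}
    - {"hand":0.2,"x":0,"y":0,"z":0,"yaw":0}
    - {"hand":0.2,"x":0,"y":0,"z":0,"yaw":0}

```text
clock: 10.15
eef_pos: [405.5, 266.5, 74.1]
eef_rot: [-3.141, -0.001, -0.12]
wrist_force: [5.4, -1.2, -5.0]
finger_gap: 63.5
finger_force: 50.0
```

arm_command:
  targets:
    - {"hand":0.2,"x":-0.001,"y":0,"z":0,"yaw":0}
    - {"hand":0.2,"x":0,"y":0,"z":0,"yaw":0}
    - {"hand":0.2,"x":0,"y":0,"z":0,"yaw":0}

```text
clock: 10.45
eef_pos: [405.5, 266.5, 74.3]
eef_rot: [-3.141, -0.003, -0.12]
wrist_force: [13.2, -2.1, -7.1]
finger_gap: 64.1
finger_force: 50.0
```

arm_command:
  targets:
    - {"hand":0.2,"x":-0.001,"y":0,"z":0,"yaw":0}
    - {"hand":0.2,"x":0,"y":0,"z":0,"yaw":0}
    - {"hand":0.2,"x":0,"y":0,"z":0,"yaw":0}

```text
clock: 10.75
eef_pos: [405.6, 266.6, 74.5]
eef_rot: [-3.14, -0.005, -0.12]
wrist_force: [20.5, -3.4, -10.4]
finger_gap: 64.0
finger_force: 50.0
```

Contact comes at TCP x≈405.6, so centred is ≈416. I move there and check the tilt.

arm_command:
  targets:
    - {"hand":0.2,"x":0.004,"y":0,"z":0,"yaw":0}
    - {"hand":0.2,"x":0.004,"y":0,"z":0,"yaw":0}
    - {"hand":0.2,"x":0.003,"y":0,"z":0,"yaw":0}
    - {"hand":0.2,"x":0.002,"y":0,"z":0,"yaw":0}
    - {"hand":0.2,"x":0,"y":0,"z":0,"yaw":0}
    - {"hand":0.2,"x":0,"y":0,"z":0,"yaw":0}

```text
clock: 11.35
eef_pos: [415.9, 265.2, 73.9]
eef_rot: [3.141, 0.0, -0.12]
wrist_force: [0.3, 0.2, -3.7]
finger_gap: 63.8
finger_force: 50.0
```

```bash
python3 - <<'E'
from h import *
sidelid("side11");slope("side11")
E
```

```text
side11 t 11.4 L 260.0 R 271.0 F [-0.3  0.2 -4.3] gap 63.8 z [415.9 265.2  73.9]
slope 0.188 31 31
lid cols 269 355
```

arm_command:
  targets:
    - {"hand":0.2,"x":0,"y":0,"z":-0.002,"yaw":0}
    - {"hand":0.2,"x":0,"y":0,"z":-0.002,"yaw":0}
    - {"hand":0.2,"x":0,"y":0,"z":-0.002,"yaw":0}
    - {"hand":0.2,"x":0,"y":0,"z":-0.002,"yaw":0}
    - {"hand":0.2,"x":0,"y":0,"z":0,"yaw":0}

```text
clock: 11.9
eef_pos: [416.2, 265.3, 82.4]
eef_rot: [-3.141, -0.0, -0.12]
wrist_force: [-0.8, -0.7, -3.5]
finger_gap: 63.8
finger_force: 50.0
```

arm_command:
  targets:
    - {"hand":0.2,"x":0,"y":0,"z":-0.003,"yaw":0}
    - {"hand":0.2,"x":0,"y":0,"z":-0.003,"yaw":0}
    - {"hand":0.2,"x":0,"y":0,"z":0,"yaw":0}

```text
clock: 12.2
eef_pos: [416.2, 265.3, 88.5]
eef_rot: [-3.141, -0.001, -0.12]
wrist_force: [0.3, -0.1, -3.7]
finger_gap: 63.7
finger_force: 50.0
```

The corners have passed the battens with no added force. I lift clear.

arm_command:
  targets:
    - {"hand":0.2,"x":0,"y":0,"z":-0.01,"yaw":0}
    - {"hand":0.2,"x":0,"y":0,"z":-0.014,"yaw":0}
    - {"hand":0.2,"x":0,"y":0,"z":-0.016,"yaw":0}
    - {"hand":0.2,"x":0,"y":0,"z":-0.016,"yaw":0}
    - {"hand":0.2,"x":0,"y":0,"z":-0.016,"yaw":0}
    - {"hand":0.2,"x":0,"y":0,"z":-0.016,"yaw":0}
    - {"hand":0.2,"x":0,"y":0,"z":-0.016,"yaw":0}
    - {"hand":0.2,"x":0,"y":0,"z":-0.016,"yaw":0}
    - {"hand":0.2,"x":0,"y":0,"z":-0.012,"yaw":0}
    - {"hand":0.2,"x":0,"y":0,"z":0,"yaw":0}

```text
clock: 13.2
eef_pos: [416.5, 265.5, 221.7]
eef_rot: [-3.14, -0.002, -0.12]
wrist_force: [-0.8, -0.2, -3.5]
finger_gap: 63.8
finger_force: 50.0
```

```bash
python3 - <<'E'
from h import *
s=camera("side");cv2.imwrite("pics/side12.png",s[:,:,::-1]);cv2.imwrite("pics/s12v.png",cv2.resize(s[100:350,190:440,::-1],(600,600)))
E
```

```text
(no output)
```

View pics/s12v.png

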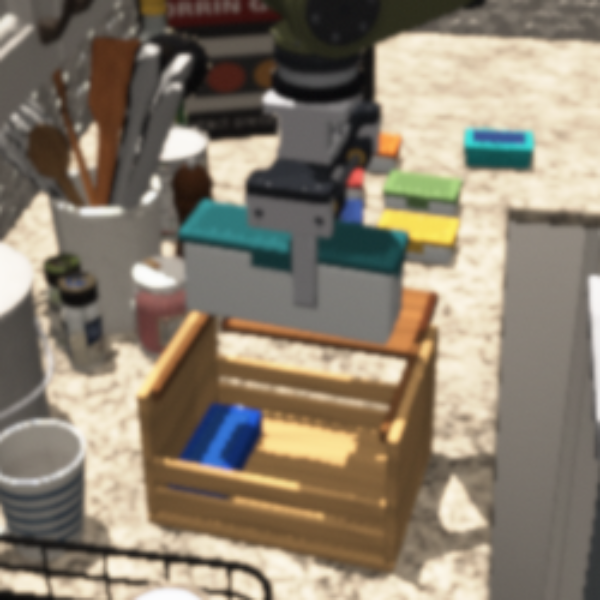

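The box hangs level over the crate with the freezer block left inside. I carry it to the board. My 14 pictures are used, so from here I measure numerically.

arm_command:
  targets:
    - {"hand":0.2,"x":0,"y":0.02,"z":0,"yaw":-0.015}
    - {"hand":0.2,"x":0.005,"y":0.033,"z":0,"yaw":0}
    - {"hand":0.2,"x":0.005,"y":0.035,"z":0,"yaw":0}
    - {"hand":0.2,"x":0.005,"y":0.035,"z":0,"yaw":0}
    - {"hand":0.2,"x":0.005,"y":0.035,"z":0,"yaw":0}
    - {"hand":0.2,"x":0.005,"y":0.035,"z":0,"yaw":0}
    - {"hand":0.2,"x":0.005,"y":0.035,"z":0,"yaw":0}
    - {"hand":0.2,"x":0.005,"y":0.033,"z":0,"yaw":0}
    - {"hand":0.2,"x":0.004,"y":0.02,"z":0,"yaw":0}
    - {"hand":0.2,"x":0,"y":0,"z":0,"yaw":0}

```text
clock: 14.25
eef_pos: [424.7, -20.2, 219.1]
eef_rot: [3.141, 0.001, -0.108]
wrist_force: [-0.9, 0.1, -4.0]
finger_gap: 64.1
finger_force: 50.0
```

```bash
python3 - <<'E'
from h import *
im,c=look("w13")
s=manip.read_state();print(s["wrist_force"])
# lid extents: teal mask in wrist, top and bottom rows, and board visible
hs=cv2.cvtColor(im,cv2.COLOR_RGB2HSV);m=cv2.inRange(hs,(80,50,30),(97,255,255))
n,l,st,ce=cv2.connectedComponentsWithStats(m);print(st[1:][st[1:,4]>300])
E
```

```text
t 14.3 tcp [424.7 -19.1 219.2] rot [-3.142e+00  1.000e-03 -1.070e-01] gap 64.0 cam [492. -26. 399.]
[ 0.06251372  1.08518705 -3.88530612]
[[  222     0   195   305 54035]
 [  243   344   153    43  6439]]
```

arm_command:
  targets:
    - {"hand":0.2,"x":0.0015,"y":0,"z":0.015,"yaw":0}
    - {"hand":0.2,"x":0,"y":0,"z":0.02,"yaw":0}
    - {"hand":0.2,"x":0,"y":0,"z":0.02,"yaw":0}
    - {"hand":0.2,"x":0,"y":0,"z":0.02,"yaw":0}
    - {"hand":0.2,"x":0,"y":0,"z":0.02,"yaw":0}
    - {"hand":0.2,"x":0,"y":0,"z":0.02,"yaw":0}
    - {"hand":0.2,"x":0,"y":0,"z":0.02,"yaw":0}
    - {"hand":0.2,"x":0,"y":0,"z":0.015,"yaw":0}
    - {"hand":0.2,"x":0,"y":0,"z":0.01,"yaw":0}
    - {"hand":0.2,"x":0,"y":0,"z":0.005,"yaw":0}

```text
clock: 15.3
eef_pos: [426.1, -17.9, 54.1]
eef_rot: [-3.142, 0.001, -0.104]
wrist_force: [0.2, -0.3, -2.8]
finger_gap: 64.0
finger_force: 50.0
```

arm_command:
  targets:
    - {"hand":0.2,"x":0,"y":0,"z":0.002,"yaw":0}
    - {"hand":0.2,"x":0,"y":0,"z":0.002,"yaw":0}
    - {"hand":0.2,"x":0,"y":0,"z":0.002,"yaw":0}
    - {"hand":0.2,"x":0,"y":0,"z":0,"yaw":0}
    - {"hand":0.2,"x":0,"y":0,"z":0,"yaw":0}

```text
clock: 15.8
eef_pos: [426.6, -18.5, 49.2]
eef_rot: [-3.142, -0.0, -0.105]
wrist_force: [0.4, 0.3, -3.3]
finger_gap: 64.0
finger_force: 50.0
```

arm_command:
  targets:
    - {"hand":0.2,"x":0,"y":0,"z":0.0015,"yaw":0}
    - {"hand":0.2,"x":0,"y":0,"z":0.0015,"yaw":0}
    - {"hand":0.2,"x":0,"y":0,"z":0,"yaw":0}
    - {"hand":0.2,"x":0,"y":0,"z":0,"yaw":0}

```text
clock: 16.2
eef_pos: [427.0, -18.6, 46.4]
eef_rot: [3.142, -0.001, -0.105]
wrist_force: [1.6, -0.8, 5.1]
finger_gap: 63.4
finger_force: 50.0
```

arm_command:
  targets:
    - {"hand":0.2,"x":0,"y":0,"z":0.0015,"yaw":0}
    - {"hand":0.2,"x":0,"y":0,"z":0,"yaw":0}
    - {"hand":0.2,"x":0,"y":0,"z":0,"yaw":0}

```text
clock: 16.5
eef_pos: [427.9, -18.7, 45.5]
eef_rot: [3.142, -0.003, -0.105]
wrist_force: [3.9, -0.2, 8.3]
finger_gap: 63.6
finger_force: 50.0
```

arm_command:
  newtons: 3
  targets:
    - {"hand":0.2,"x":0,"y":0,"z":0,"yaw":0}
    - {"hand":0.2,"x":0,"y":0,"z":0,"yaw":0}
    - {"hand":0.7,"x":0,"y":0,"z":0,"yaw":0}
    - {"hand":0.7,"x":0,"y":0,"z":0,"yaw":0}
    - {"hand":0.7,"x":0,"y":0,"z":0,"yaw":0}
    - {"hand":0.7,"x":0,"y":0,"z":0,"yaw":0}
    - {"hand":0.7,"x":0,"y":0,"z":-0.02,"yaw":0}
    - {"hand":0.7,"x":0,"y":0,"z":-0.04,"yaw":0}
    - {"hand":0.7,"x":0,"y":0,"z":-0.045,"yaw":0}

```text
clock: 17.4
eef_pos: [425.6, -18.4, 150.0]
eef_rot: [-3.142, 0.003, -0.105]
wrist_force: [0.1, -0.4, 0.8]
finger_gap: 79.7
finger_force: 0.0
```

arm_command:
  targets:
    - {"hand":0.7,"x":0,"y":0,"z":-0.045,"yaw":0}
    - {"hand":0.7,"x":0,"y":0,"z":-0.045,"yaw":0}
    - {"hand":0.7,"x":-0.025,"y":0,"z":-0.04,"yaw":0}
    - {"hand":0.7,"x":-0.025,"y":0,"z":-0.04,"yaw":0}
    - {"hand":0.7,"x":0,"y":0,"z":0,"yaw":0}
    - {"hand":0.7,"x":0,"y":0,"z":0,"yaw":0}
    - {"hand":0.7,"x":0,"y":0,"z":0,"yaw":0}

```text
clock: 18.1
eef_pos: [376.8, -13.2, 318.2]
eef_rot: [-3.142, 0.002, -0.105]
wrist_force: [0.5, -0.5, -1.0]
finger_gap: 80.2
finger_force: 0.0
```

```bash
python3 - <<'E'
from h import *
im,c=look("w14")
hs=cv2.cvtColor(im,cv2.COLOR_RGB2HSV);m=cv2.inRange(hs,(82,50,40),(97,255,255));m=cv2.morphologyEx(m,cv2.MORPH_OPEN,np.ones((5,5),np.uint8))
for k in cv2.findContours(m,cv2.RETR_EXTERNAL,cv2.CHAIN_APPROX_NONE)[0]:
    if cv2.contourArea(k)>2000:print("lid",cv2.boundingRect(k),rect(c,k,98),cv2.approxPolyDP(k,5,True)[:,0].tolist())
m=cv2.inRange(hs,(10,90,60),(19,255,255));m=cv2.morphologyEx(m,cv2.MORPH_OPEN,np.ones((3,3),np.uint8))
for k in cv2.findContours(m,cv2.RETR_EXTERNAL,cv2.CHAIN_APPROX_NONE)[0]:
    if cv2.contourArea(k)>700:print("wood",cv2.boundingRect(k),rect(c,k,14),cv2.approxPolyDP(k,4,True)[:,0].tolist())
E
```

```text
t 18.1 tcp [376.8 -13.2 318.1] rot [-3.141e+00  3.000e-03 -1.050e-01] gap 79.6 cam [444. -20. 498.]
lid (289, 15, 61, 181) [447.8 -20.4 188.2  62.6  -6. ] [[292, 15], [292, 192], [343, 194], [349, 17]]
wood (0, 28, 178, 235) [428.2 306.8 312.7 256.6  -9.2] [[154, 53], [146, 55], [146, 79], [138, 73], [150, 233], [147, 220], [124, 217], [132, 216], [131, 187], [110, 187], [109, 200], [108, 187], [102, 186], [103, 218], [99, 188], [85, 186], [94, 217], [88, 219], [79, 186], [53, 184], [28, 65], [30, 55], [74, 55], [63, 52], [64, 46], [89, 46], [93, 39], [110, 42], [108, 36], [118, 42], [97, 49], [125, 50], [122, 40], [126, 45], [140, 44], [100, 28], [96, 35], [0, 33], [0, 119], [20, 227], [0, 239], [2, 255], [122, 257], [126, 262], [177, 223], [162, 86], [152, 74]]
wood (609, 21, 31, 87) [ 460.1 -412.5  107.1   37.7    5.9] [[639, 21], [627, 24], [622, 52], [612, 57], [609, 79], [617, 79], [616, 107], [639, 107]]
wood (347, 17, 24, 179) [442.1 -71.5 225.5  26.3  -6.1] [[351, 17], [347, 195], [364, 195], [370, 18]]
wood (268, 17, 24, 179) [452.8  30.2 225.5  25.2  -6.1] [[271, 17], [274, 195], [291, 195], [287, 17]]
```

The long box stands at (447.8, −20.4), yaw −6.0°, against the board at (448, −21, −6°). It is centred. Next I view the small boxes from above.

arm_command:
  targets:
    - {"hand":0.7,"x":-0.004,"y":0.036,"z":0,"yaw":0}
    - {"hand":0.7,"x":-0.004,"y":0.037,"z":0,"yaw":0}
    - {"hand":0.7,"x":-0.004,"y":0.037,"z":0,"yaw":0}
    - {"hand":0.7,"x":-0.004,"y":0.037,"z":0,"yaw":0}
    - {"hand":0.7,"x":-0.004,"y":0.037,"z":0,"yaw":0}
    - {"hand":0.7,"x":-0.004,"y":0.037,"z":0,"yaw":0}
    - {"hand":0.7,"x":0,"y":0,"z":0,"yaw":-0.105}
    - {"hand":0.7,"x":0,"y":0,"z":0,"yaw":0}
    - {"hand":0.7,"x":0,"y":0,"z":0,"yaw":0}
    - {"hand":0.7,"x":0,"y":0,"z":0,"yaw":0}

```text
clock: 19.15
eef_pos: [329.9, -230.0, 319.1]
eef_rot: [-3.141, 0.0, -0.001]
wrist_force: [0.0, 0.3, 0.1]
finger_gap: 79.7
finger_force: 0.0
```

```bash
cat >> h.py <<'E'
def proj(c,p):
    q=np.linalg.inv(np.array(c["cam_to_world"]))@np.append(p,1);K=np.array(c["K"])
    return np.array([K[0,2]+K[0,0]*q[0]/-q[2],K[1,2]+K[1,1]*q[1]/q[2]])
def lidpose(im,c,x,y,z,name=""):
    u,v=proj(c,(x,y,z)).astype(int)
    if not(4<u<636 and 4<v<396):return print(name,"off",u,v)
    for dh,fs in((6,.5),(6,.65),(4,.75)):
        k,p=seeded(im,u,v,dh,fs)
        if k is not None and cv2.contourArea(k)>300:print(name,(u,v),p,rect(c,k,z),"bbox",cv2.boundingRect(k))
E
python3 - <<'E'
from h import *
im,c=look("w15")
for n,x,y in(("yellow",366,-184),("green",368,-298),("blue",485,-208),("red",499,-311),("orange",462,-419)):lidpose(im,c,x,y,38,n)
E
```

```text
t 19.2 tcp [ 329.9 -230.   319.3] rot [-3.141e+00  0.000e+00 -1.000e-03] gap 79.9 cam [ 397. -230.  499.]Traceback (most recent call last):
  File "<stdin>", line 3, in <module>
  File "h.py", line 57, in lidpose
    k,p=seeded(im,u,v,dh,fs)
        ~~~~~~^^^^^^^^^^^^^^
  File "h.py", line 29, in seeded
    ks=[k for k in cv2.findContours(m,cv2.RETR_EXTERNAL,cv2.CHAIN_APPROX_NONE)[0] if cv2.pointPolygonTest(k,(u,v),False)>=0]
                                                                                     ~~~~~~~~~~~~~~~~~~~~^^^^^^^^^^^^^^^
cv2.error: OpenCV(4.12.0) :-1: error: (-5:Bad argument) in function 'pointPolygonTest'
> Overload resolution failed:
>  - Can't parse 'pt'. Sequence item with index 0 has a wrong type
>  - Can't parse 'pt'. Sequence item with index 0 has a wrong type
```

```bash
sed -i 's/(u,v),False/(float(u),float(v)),False/' h.py; python3 - <<'E'
from h import *
im=cv2.imread("pics/w15.png")[:,:,::-1].copy();c=get_calibration("wrist");c["cam_to_world"]=np.load("pics/w15.npy")
for n,x,y in(("yellow",366,-184),("green",368,-298),("blue",485,-208),("red",499,-311),("orange",462,-419)):lidpose(im,c,x,y,38,n)
E
```

```text
yellow (np.int64(283), np.int64(139)) [ 28.  92. 227.] [ 363.4 -186.3  100.6   62.    -6.2] bbox (259, 100, 54, 83)
yellow (np.int64(283), np.int64(139)) [ 28.  92. 227.] [ 363.7 -186.3  100.    62.    -6.2] bbox (259, 100, 54, 82)
yellow (np.int64(283), np.int64(139)) [ 28.  92. 227.] [ 363.4 -186.1   97.8   59.2   -7.4] bbox (260, 102, 52, 80)
green (np.int64(372), np.int64(138)) [ 42.  56. 202.] [ 366.7 -299.7   98.7   62.3   -6.4] bbox (347, 98, 58, 82)
green (np.int64(372), np.int64(138)) [ 42.  56. 202.] [ 366.7 -299.7   98.7   62.3   -6.4] bbox (347, 98, 58, 82)
green (np.int64(372), np.int64(138)) [ 42.  56. 202.] [ 366.7 -299.8   98.4   61.7   -6.6] bbox (347, 98, 57, 82)
blue (np.int64(300), np.int64(39)) [111.  66. 170.] [ 482.5 -209.7   96.9   60.8    6.5] bbox (272, 0, 60, 86)
blue (np.int64(300), np.int64(39)) [111.  66. 170.] [ 482.9 -209.7   96.2   60.5    6.5] bbox (272, 0, 60, 85)
blue (np.int64(300), np.int64(39)) [111.  66. 170.] [ 482.9 -209.7   96.1   60.2    6.5] bbox (272, 0, 60, 85)
red (np.int64(387), np.int64(26)) [  4.  97. 224.] [ 488.9 -313.2   85.7   65.3    7.8] bbox (360, 0, 59, 75)
red (np.int64(387), np.int64(26)) [  4.  97. 224.] [ 488.9 -313.2   85.7   65.3    7.8] bbox (360, 0, 59, 75)
red (np.int64(387), np.int64(26)) [  4.  97. 224.] [ 489.  -313.3   85.    64.4    7.7] bbox (361, 0, 58, 75)
orange (np.int64(475), np.int64(59)) [ 16. 129. 224.] [ 459.6 -420.3  101.9   69.9   -4.7] bbox (447, 15, 66, 91)
orange (np.int64(475), np.int64(59)) [ 16. 129. 224.] [ 459.8 -420.5  100.6   68.2   -4.6] bbox (447, 15, 65, 91)
orange (np.int64(475), np.int64(59)) [ 16. 129. 224.] [ 459.8 -420.5  100.2   67.5   -4.5] bbox (448, 15, 64, 90)
```

arm_command:
  newtons: 25
  targets:
    - {"hand":0.7,"x":0.0336,"y":-0.0437,"z":0.02,"yaw":0}
    - {"hand":0.7,"x":0,"y":0,"z":0.04,"yaw":0.11}
    - {"hand":0.7,"x":0,"y":0,"z":0.045,"yaw":0}
    - {"hand":0.7,"x":0,"y":0,"z":0.045,"yaw":0}
    - {"hand":0.7,"x":0,"y":0,"z":0.045,"yaw":0}
    - {"hand":0.7,"x":0,"y":0,"z":0.045,"yaw":0}
    - {"hand":0.7,"x":0,"y":0,"z":0.035,"yaw":0}
    - {"hand":0.7,"x":0,"y":0,"z":0.025,"yaw":0}
    - {"hand":0.7,"x":0,"y":0,"z":0.01,"yaw":0}
    - {"hand":0.7,"x":0,"y":0,"z":0.003,"yaw":0}

```text
clock: 20.2
eef_pos: [358.3, -192.8, 9.0]
eef_rot: [-3.141, 0.001, -0.11]
wrist_force: [0.1, 1.7, -0.3]
finger_gap: 79.9
finger_force: 0.0
```

arm_command:
  newtons: 25
  targets:
    - {"hand":0.7,"x":0,"y":0,"z":0,"yaw":0}
    - {"hand":0.15,"x":0,"y":0,"z":0,"yaw":0}
    - {"hand":0.15,"x":0,"y":0,"z":0,"yaw":0}
    - {"hand":0.15,"x":0,"y":0,"z":0,"yaw":0}
    - {"hand":0.15,"x":0,"y":0,"z":0,"yaw":0}
    - {"hand":0.15,"x":0,"y":0,"z":0,"yaw":0}

```text
clock: 20.8
eef_pos: [358.8, -193.4, 10.2]
eef_rot: [3.141, -0.001, -0.11]
wrist_force: [-0.7, 2.4, 7.5]
finger_gap: 61.9
finger_force: 25.0
```

arm_command:
  targets:
    - {"hand":0.15,"x":0,"y":0,"z":-0.02,"yaw":0}
    - {"hand":0.15,"x":0,"y":0,"z":-0.03,"yaw":0}
    - {"hand":0.15,"x":0,"y":0,"z":-0.03,"yaw":0}
    - {"hand":0.15,"x":0,"y":0,"z":-0.03,"yaw":0}
    - {"hand":0.15,"x":0,"y":0,"z":-0.03,"yaw":0}
    - {"hand":0.15,"x":0,"y":0,"z":0,"yaw":0}
    - {"hand":0.15,"x":0,"y":0,"z":0,"yaw":0}

```text
clock: 21.5
eef_pos: [358.3, -193.2, 149.4]
eef_rot: [3.141, -0.001, -0.11]
wrist_force: [-0.2, 1.0, -1.7]
finger_gap: 61.7
finger_force: 25.0
```

```bash
cat >> h.py <<'E'
def inhand(tag,dz=34):
    """lid of a held small box, as offset from TCP in tool axes (x ahead)"""
    im,c=look(tag);s=manip.read_state();y=s["eef_rot"][2];t=s["eef_pos"]
    X=np.array([np.cos(y),np.sin(y)]);Y=np.array([np.sin(y),-np.cos(y)])
    k,p=seeded(im,*proj(c,np.append(t[:2]+25*X,t[2]+dz)).astype(int))
    q=np.array([plane(c,*w,t[2]+dz)[:2]-t[:2] for w in k[:,0]]);a=q@X;b=q@Y
    far=np.median(a[a>a.max()-3]);m=(a<far-8)&(a>far-60)
    print("hue",p,"far edge",far.round(1),"=> centre x off",(far-50).round(1),"sides y",np.percentile(b[m],[2,98]).round(1),"bbox",cv2.boundingRect(k),"a range",a.min().round(1))
E
python3 - <<'E'
from h import *
inhand("w16")
E
```

```text
t 21.6 tcp [ 358.  -193.   148.7] rot [-3.141e+00  1.000e-03 -1.100e-01] gap 61.8 cam [ 425. -200.  328.]
hue [ 23. 123. 214.] far edge 54.8 => centre x off 4.8 sides y [-37.4  36.9] bbox (233, 143, 179, 163) a range -16.2
```

arm_command:
  targets:
    - {"hand":0.15,"x":0.008,"y":-0.024,"z":0,"yaw":-0.005}
    - {"hand":0.15,"x":0.011,"y":-0.03,"z":0,"yaw":0}
    - {"hand":0.15,"x":0.011,"y":-0.03,"z":0,"yaw":0}
    - {"hand":0.15,"x":0.011,"y":-0.03,"z":0,"yaw":0}
    - {"hand":0.15,"x":0.011,"y":-0.03,"z":0,"yaw":0}
    - {"hand":0.15,"x":0.008,"y":-0.024,"z":0,"yaw":0}
    - {"hand":0.15,"x":0.0056,"y":-0.0133,"z":0,"yaw":0}
    - {"hand":0.15,"x":0,"y":0,"z":0,"yaw":0}
    - {"hand":0.15,"x":0,"y":0,"z":0,"yaw":0}
    - {"hand":0.15,"x":0,"y":0,"z":0,"yaw":0}

```text
clock: 22.55
eef_pos: [442.2, -20.5, 148.9]
eef_rot: [3.142, 0.001, -0.106]
wrist_force: [0.3, 0.1, -2.4]
finger_gap: 61.6
finger_force: 25.0
```

```bash
python3 - <<'E'
from h import *
inhand("w17",28)
E
```

```text
t 22.6 tcp [442.3 -20.5 149.1] rot [ 3.142e+00  1.000e-03 -1.060e-01] gap 61.7 cam [509. -27. 329.]
hue [ 23. 124. 207.] far edge 54.3 => centre x off 4.3 sides y [-38.9  37. ] bbox (230, 144, 179, 162) a range -19.6
```

arm_command:
  targets:
    - {"hand":0.15,"x":0.0011,"y":-0.0006,"z":0.012,"yaw":0}
    - {"hand":0.15,"x":0,"y":0,"z":0.012,"yaw":0}
    - {"hand":0.15,"x":0,"y":0,"z":0.008,"yaw":0}
    - {"hand":0.15,"x":0,"y":0,"z":0.003,"yaw":0}
    - {"hand":0.15,"x":0,"y":0,"z":0.002,"yaw":0}
    - {"hand":0.15,"x":0,"y":0,"z":0.0015,"yaw":0}
    - {"hand":0.15,"x":0,"y":0,"z":0,"yaw":0}
    - {"hand":0.15,"x":0,"y":0,"z":0,"yaw":0}

```text
clock: 23.4
eef_pos: [444.0, -19.4, 111.2]
eef_rot: [3.142, -0.0, -0.105]
wrist_force: [-0.6, -0.2, -2.4]
finger_gap: 61.8
finger_force: 25.0
```

arm_command:
  targets:
    - {"hand":0.15,"x":0,"y":0,"z":0.001,"yaw":0}
    - {"hand":0.15,"x":0,"y":0,"z":0.001,"yaw":0}
    - {"hand":0.15,"x":0,"y":0,"z":0,"yaw":0}
    - {"hand":0.15,"x":0,"y":0,"z":0,"yaw":0}

```text
clock: 23.8
eef_pos: [443.9, -19.4, 108.9]
eef_rot: [-3.142, 0.0, -0.105]
wrist_force: [0.5, -0.2, -2.3]
finger_gap: 62.0
finger_force: 25.0
```

arm_command:
  targets:
    - {"hand":0.15,"x":-0.0005,"y":0.0006,"z":0.001,"yaw":0}
    - {"hand":0.15,"x":0,"y":0,"z":0.0005,"yaw":0}
    - {"hand":0.15,"x":0,"y":0,"z":0,"yaw":0}
    - {"hand":0.15,"x":0,"y":0,"z":0,"yaw":0}

```text
clock: 24.2
eef_pos: [443.6, -19.9, 108.2]
eef_rot: [-3.141, -0.001, -0.105]
wrist_force: [-3.2, 1.3, 8.7]
finger_gap: 61.6
finger_force: 25.0
```

arm_command:
  newtons: 3
  targets:
    - {"hand":0.15,"x":0,"y":0,"z":0,"yaw":0}
    - {"hand":0.15,"x":0,"y":0,"z":0,"yaw":0}
    - {"hand":0.7,"x":0,"y":0,"z":0,"yaw":0}
    - {"hand":0.7,"x":0,"y":0,"z":0,"yaw":0}
    - {"hand":0.7,"x":0,"y":0,"z":0,"yaw":0}
    - {"hand":0.7,"x":0,"y":0,"z":0,"yaw":0}
    - {"hand":0.7,"x":0,"y":0,"z":-0.02,"yaw":0}
    - {"hand":0.7,"x":0,"y":0,"z":-0.04,"yaw":0}
    - {"hand":0.7,"x":0,"y":0,"z":-0.045,"yaw":0}
    - {"hand":0.7,"x":0,"y":0,"z":-0.045,"yaw":0}

```text
clock: 25.2
eef_pos: [442.9, -19.9, 259.1]
eef_rot: [-3.142, 0.0, -0.105]
wrist_force: [-0.1, 0.4, 0.9]
finger_gap: 80.1
finger_force: 0.0
```

arm_command:
  targets:
    - {"hand":0.7,"x":-0.02,"y":0,"z":-0.03,"yaw":0}
    - {"hand":0.7,"x":-0.02,"y":0,"z":-0.02,"yaw":0}
    - {"hand":0.7,"x":-0.02,"y":0,"z":0,"yaw":0}
    - {"hand":0.7,"x":0,"y":0,"z":0,"yaw":0}
    - {"hand":0.7,"x":0,"y":0,"z":0,"yaw":0}

```text
clock: 25.7
eef_pos: [383.9, -13.7, 307.4]
eef_rot: [3.142, -0.0, -0.105]
wrist_force: [0.1, -0.1, 0.4]
finger_gap: 80.5
finger_force: 0.0
```

```bash
python3 - <<'E'
from h import *
im,c=look("w18");lidpose(im,c,447.8,-20.5,136,"yellow");lidpose(im,c,447.8-72,-20.5+7,98,"long-near");lidpose(im,c,447.8+72,-20.5-7,98,"long-far")
E
```

```text
t 25.8 tcp [384.  -13.7 307.1] rot [ 3.142  0.    -0.105] gap 79.6 cam [451. -20. 487.]
yellow (np.int64(319), np.int64(117)) [ 25. 102. 222.] [447.1 -20.   98.6  61.7  -6. ] bbox (286, 64, 66, 107)
yellow (np.int64(319), np.int64(117)) [ 25. 102. 222.] [447.1 -20.   98.6  61.7  -6. ] bbox (286, 64, 66, 107)
yellow (np.int64(319), np.int64(117)) [ 25. 102. 222.] [447.1 -20.   98.6  60.9  -6. ] bbox (287, 64, 65, 107)
long-near (np.int64(319), np.int64(184)) [ 87.  76. 162.] [373.8 -12.7  61.   34.9  84. ] bbox (292, 171, 56, 32)
long-near (np.int64(319), np.int64(184)) [ 87.  76. 162.] [373.8 -12.7  61.   34.9  84. ] bbox (292, 171, 56, 32)
long-near (np.int64(319), np.int64(184)) [ 87.  76. 162.] [373.8 -12.6  60.9  34.9  84. ] bbox (292, 171, 56, 32)
long-far (np.int64(318), np.int64(44)) [ 87.  70. 164.] [522.4 -28.4  61.5  39.3  84. ] bbox (289, 20, 62, 43)
long-far (np.int64(318), np.int64(44)) [ 87.  70. 164.] [522.4 -28.4  61.5  39.3  84. ] bbox (289, 20, 62, 43)
long-far (np.int64(318), np.int64(44)) [ 87.  70. 164.] [522.  -28.4  61.3  38.4  84. ] bbox (289, 21, 62, 42)
```

arm_command:
  targets:
    - {"hand":0.7,"x":0.001,"y":0.03,"z":0,"yaw":0.007}
    - {"hand":0.7,"x":0.002,"y":0.036,"z":0,"yaw":0}
    - {"hand":0.7,"x":0.002,"y":0.036,"z":0,"yaw":0}
    - {"hand":0.7,"x":0.002,"y":0.036,"z":0,"yaw":0}
    - {"hand":0.7,"x":0.002,"y":0.036,"z":0,"yaw":0}
    - {"hand":0.7,"x":0.002,"y":0.036,"z":0,"yaw":0}
    - {"hand":0.7,"x":0.001,"y":0.036,"z":0.01,"yaw":0}
    - {"hand":0.7,"x":0.001,"y":0.03,"z":0.02,"yaw":0}
    - {"hand":0.7,"x":0,"y":0.0102,"z":0.03,"yaw":0}
    - {"hand":0.7,"x":0,"y":0,"z":0.04,"yaw":0}

```text
clock: 26.75
eef_pos: [365.0, -301.5, 206.1]
eef_rot: [3.141, -0.0, -0.114]
wrist_force: [0.4, -1.3, -0.3]
finger_gap: 80.1
finger_force: 0.0
```

arm_command:
  newtons: 25
  targets:
    - {"hand":0.7,"x":0,"y":0,"z":0.045,"yaw":0}
    - {"hand":0.7,"x":0,"y":0,"z":0.045,"yaw":0}
    - {"hand":0.7,"x":0,"y":0,"z":0.035,"yaw":0}
    - {"hand":0.7,"x":0,"y":0,"z":0,"yaw":0}
    - {"hand":0.7,"x":0,"y":0,"z":0,"yaw":0}

```text
clock: 27.25
eef_pos: [365.1, -299.8, 82.8]
eef_rot: [-3.141, 0.001, -0.112]
wrist_force: [0.2, -0.4, 1.0]
finger_gap: 79.8
finger_force: 0.0
```

arm_command:
  targets:
    - {"hand":0.7,"x":0.0016,"y":0,"z":0.03,"yaw":0}
    - {"hand":0.7,"x":0,"y":0,"z":0.025,"yaw":0}
    - {"hand":0.7,"x":0,"y":0,"z":0.015,"yaw":0}
    - {"hand":0.7,"x":0,"y":0,"z":0.0065,"yaw":0}
    - {"hand":0.7,"x":0,"y":0,"z":0,"yaw":0}
    - {"hand":0.15,"x":0,"y":0,"z":0,"yaw":0}
    - {"hand":0.15,"x":0,"y":0,"z":0,"yaw":0}
    - {"hand":0.15,"x":0,"y":0,"z":0,"yaw":0}
    - {"hand":0.15,"x":0,"y":0,"z":0,"yaw":0}
    - {"hand":0.15,"x":0,"y":0,"z":0,"yaw":0}

```text
clock: 28.25
eef_pos: [366.8, -300.1, 6.9]
eef_rot: [3.141, -0.001, -0.112]
wrist_force: [-1.1, 0.1, 7.6]
finger_gap: 61.6
finger_force: 25.0
```

arm_command:
  targets:
    - {"hand":0.15,"x":0,"y":0,"z":-0.02,"yaw":0}
    - {"hand":0.15,"x":0,"y":0,"z":-0.03,"yaw":0}
    - {"hand":0.15,"x":0,"y":0,"z":-0.03,"yaw":0}
    - {"hand":0.15,"x":0,"y":0,"z":-0.03,"yaw":0}
    - {"hand":0.15,"x":0,"y":0,"z":-0.03,"yaw":0}
    - {"hand":0.15,"x":0,"y":0,"z":-0.03,"yaw":0}
    - {"hand":0.15,"x":0,"y":0,"z":0,"yaw":0}
    - {"hand":0.15,"x":0,"y":0,"z":0,"yaw":0}

```text
clock: 29.05
eef_pos: [366.3, -299.6, 175.9]
eef_rot: [3.141, -0.001, -0.112]
wrist_force: [-0.2, -0.1, -1.4]
finger_gap: 61.7
finger_force: 25.0
```

```bash
python3 - <<'E'
from h import *
inhand("w19",31)
E
```

```text
t 29.1 tcp [ 366.  -299.4  175.1] rot [-3.141e+00  1.000e-03 -1.120e-01] gap 61.8 cam [ 433. -307.  355.]
hue [ 43.  69. 167.] far edge 50.0 => centre x off 0.0 sides y [-31.1  30.6] bbox (248, 154, 144, 152) a range -17.9
```

arm_command:
  targets:
    - {"hand":0.15,"x":0.005,"y":-0.027,"z":0,"yaw":-0.007}
    - {"hand":0.15,"x":0.006,"y":-0.036,"z":0,"yaw":0}
    - {"hand":0.15,"x":0.006,"y":-0.036,"z":0,"yaw":0}
    - {"hand":0.15,"x":0.006,"y":-0.036,"z":0,"yaw":0}
    - {"hand":0.15,"x":0.006,"y":-0.036,"z":0,"yaw":0}
    - {"hand":0.15,"x":0.006,"y":-0.036,"z":0,"yaw":0}
    - {"hand":0.15,"x":0.006,"y":-0.036,"z":0,"yaw":0}
    - {"hand":0.15,"x":0.006,"y":-0.028,"z":0,"yaw":0}
    - {"hand":0.15,"x":0.0046,"y":-0.0152,"z":0,"yaw":0}
    - {"hand":0.15,"x":0,"y":0,"z":0,"yaw":0}

```text
clock: 30.1
eef_pos: [447.7, -19.1, 174.6]
eef_rot: [-3.141, 0.002, -0.103]
wrist_force: [-0.3, -0.6, -0.4]
finger_gap: 61.8
finger_force: 25.0
```

arm_command:
  targets:
    - {"hand":0.15,"x":0,"y":0,"z":0.01,"yaw":0}
    - {"hand":0.15,"x":0,"y":0,"z":0.008,"yaw":0}
    - {"hand":0.15,"x":0,"y":0,"z":0.003,"yaw":0}
    - {"hand":0.15,"x":0,"y":0,"z":0,"yaw":0}
    - {"hand":0.15,"x":0,"y":0,"z":0,"yaw":0}
    - {"hand":0.15,"x":0,"y":0,"z":0,"yaw":0}

```text
clock: 30.7
eef_pos: [448.0, -20.7, 155.2]
eef_rot: [3.142, -0.001, -0.106]
wrist_force: [-0.9, -0.5, -1.8]
finger_gap: 61.9
finger_force: 25.0
```

```bash
python3 - <<'E'
from h import *
inhand("w20",31)
E
```

```text
t 30.8 tcp [448.  -20.7 155.2] rot [ 3.142e+00 -1.000e-03 -1.050e-01] gap 61.6 cam [515. -27. 335.]
hue [ 44.  69. 170.] far edge 49.8 => centre x off -0.2 sides y [-31.2  30.4] bbox (248, 154, 144, 152) a range -17.9
```

arm_command:
  targets:
    - {"hand":0.15,"x":0,"y":0,"z":0.006,"yaw":0}
    - {"hand":0.15,"x":0,"y":0,"z":0.003,"yaw":0}
    - {"hand":0.15,"x":0,"y":0,"z":0.002,"yaw":0}
    - {"hand":0.15,"x":0,"y":0,"z":0.0015,"yaw":0}
    - {"hand":0.15,"x":0,"y":0,"z":0,"yaw":0}
    - {"hand":0.15,"x":0,"y":0,"z":0,"yaw":0}

```text
clock: 31.35
eef_pos: [448.0, -20.5, 142.8]
eef_rot: [3.142, -0.0, -0.105]
wrist_force: [-2.8, 1.2, 5.5]
finger_gap: 62.0
finger_force: 25.0
```

arm_command:
  newtons: 3
  targets:
    - {"hand":0.15,"x":0,"y":0,"z":0,"yaw":0}
    - {"hand":0.15,"x":0,"y":0,"z":0,"yaw":0}
    - {"hand":0.7,"x":0,"y":0,"z":0,"yaw":0}
    - {"hand":0.7,"x":0,"y":0,"z":0,"yaw":0}
    - {"hand":0.7,"x":0,"y":0,"z":0,"yaw":0}
    - {"hand":0.7,"x":0,"y":0,"z":0,"yaw":0}
    - {"hand":0.7,"x":0,"y":0,"z":-0.02,"yaw":0}
    - {"hand":0.7,"x":0,"y":0,"z":-0.04,"yaw":0}
    - {"hand":0.7,"x":0,"y":0,"z":-0.045,"yaw":0}
    - {"hand":0.7,"x":-0.01,"y":0,"z":-0.04,"yaw":0}

```text
clock: 32.35
eef_pos: [438.0, -19.5, 289.3]
eef_rot: [3.142, -0.0, -0.105]
wrist_force: [0.0, 0.0, -0.1]
finger_gap: 79.7
finger_force: 0.0
```

arm_command:
  targets:
    - {"hand":0.7,"x":-0.025,"y":0,"z":-0.02,"yaw":0}
    - {"hand":0.7,"x":-0.025,"y":0,"z":0,"yaw":0}
    - {"hand":0.7,"x":0,"y":0,"z":0,"yaw":0}
    - {"hand":0.7,"x":0,"y":0,"z":0,"yaw":0}
    - {"hand":0.7,"x":0,"y":0,"z":0,"yaw":0}

```text
clock: 32.85
eef_pos: [388.7, -14.3, 307.1]
eef_rot: [-3.142, 0.001, -0.105]
wrist_force: [0.3, -0.1, 0.2]
finger_gap: 79.8
finger_force: 0.0
```

```bash
python3 - <<'E'
from h import *
im,c=look("w21");lidpose(im,c,447.8,-20.5,174,"green");lidpose(im,c,485,-209,38,"blue")
E
```

```text
t 32.9 tcp [388.7 -14.3 307. ] rot [-3.142e+00  1.000e-03 -1.050e-01] gap 80.2 cam [455. -21. 487.]
green (np.int64(319), np.int64(123)) [ 43.  58. 188.] [447.6 -20.1  96.8  60.3  -6. ] bbox (283, 64, 73, 117)
green (np.int64(319), np.int64(123)) [ 43.  58. 188.] [447.6 -20.1  96.8  60.3  -6. ] bbox (283, 64, 73, 117)
green (np.int64(319), np.int64(123)) [ 43.  58. 188.] [447.6 -20.1  96.8  60.3  -6. ] bbox (283, 64, 73, 117)
blue (np.int64(473), np.int64(72)) [112.  85. 151.] [ 484.4 -207.5   98.3   61.8    7.2] bbox (443, 24, 60, 95)
blue (np.int64(473), np.int64(72)) [112.  85. 151.] [ 484.4 -207.5   97.8   61.4    6.9] bbox (443, 24, 60, 95)
blue (np.int64(473), np.int64(72)) [112.  85. 151.] [ 484.4 -207.9   97.7   60.3    6.8] bbox (443, 24, 60, 95)
```

arm_command:
  newtons: 25
  targets:
    - {"hand":0.7,"x":0.0193,"y":0.0305,"z":0,"yaw":0}
    - {"hand":0.7,"x":0.0193,"y":0.0305,"z":0,"yaw":0}
    - {"hand":0.7,"x":0.0193,"y":0.0305,"z":0,"yaw":0}
    - {"hand":0.7,"x":0.0193,"y":0.0305,"z":0,"yaw":0}
    - {"hand":0.7,"x":0.0193,"y":0.0305,"z":0,"yaw":0}
    - {"hand":0.7,"x":0.0193,"y":0.0303,"z":0.01,"yaw":0}
    - {"hand":0.7,"x":0,"y":0,"z":0.035,"yaw":-0.112}
    - {"hand":0.7,"x":0,"y":0,"z":0.04,"yaw":-0.112}
    - {"hand":0.7,"x":0,"y":0,"z":0.045,"yaw":0}
    - {"hand":0.7,"x":0,"y":0,"z":0.045,"yaw":0}

```text
clock: 33.9
eef_pos: [484.2, -208.3, 130.1]
eef_rot: [-3.141, 0.001, 0.119]
wrist_force: [1.6, -0.4, -0.6]
finger_gap: 80.0
finger_force: 0.0
```

arm_command:
  targets:
    - {"hand":0.7,"x":0,"y":0,"z":0.03,"yaw":0}
    - {"hand":0.7,"x":0,"y":0,"z":0.02,"yaw":0}
    - {"hand":0.7,"x":0,"y":0,"z":0,"yaw":0}
    - {"hand":0.7,"x":0,"y":0,"z":0,"yaw":0}

```text
clock: 34.3
eef_pos: [484.5, -208.3, 82.6]
eef_rot: [-3.141, 0.0, 0.119]
wrist_force: [0.5, -0.2, 1.1]
finger_gap: 79.7
finger_force: 0.0
```

arm_command:
  targets:
    - {"hand":0.7,"x":0,"y":0,"z":0.03,"yaw":0}
    - {"hand":0.7,"x":0,"y":0,"z":0.025,"yaw":0}
    - {"hand":0.7,"x":0,"y":0,"z":0.015,"yaw":0}
    - {"hand":0.7,"x":0,"y":0,"z":0.006,"yaw":0}
    - {"hand":0.7,"x":0,"y":0,"z":0,"yaw":0}
    - {"hand":0.15,"x":0,"y":0,"z":0,"yaw":0}
    - {"hand":0.15,"x":0,"y":0,"z":0,"yaw":0}
    - {"hand":0.15,"x":0,"y":0,"z":0,"yaw":0}
    - {"hand":0.15,"x":0,"y":0,"z":0,"yaw":0}
    - {"hand":0.15,"x":0,"y":0,"z":0,"yaw":0}

```text
clock: 35.3
eef_pos: [484.7, -208.5, 7.4]
eef_rot: [3.141, -0.001, 0.119]
wrist_force: [-1.2, 0.7, 6.7]
finger_gap: 61.6
finger_force: 25.0
```

arm_command:
  targets:
    - {"hand":0.15,"x":0,"y":0,"z":-0.02,"yaw":0}
    - {"hand":0.15,"x":0,"y":0,"z":-0.03,"yaw":0}
    - {"hand":0.15,"x":0,"y":0,"z":-0.03,"yaw":0}
    - {"hand":0.15,"x":0,"y":0,"z":-0.03,"yaw":0}
    - {"hand":0.15,"x":0,"y":0,"z":-0.03,"yaw":0}
    - {"hand":0.15,"x":0,"y":0,"z":-0.03,"yaw":0}
    - {"hand":0.15,"x":0,"y":0,"z":-0.03,"yaw":0}
    - {"hand":0.15,"x":0,"y":0,"z":0,"yaw":0}
    - {"hand":0.15,"x":0,"y":0,"z":0,"yaw":0}

```text
clock: 36.2
eef_pos: [484.0, -208.1, 206.1]
eef_rot: [3.142, -0.0, 0.119]
wrist_force: [0.5, 0.6, -2.5]
finger_gap: 61.6
finger_force: 25.0
```

```bash
python3 - <<'E'
from h import *
inhand("w22",31)
E
```

```text
t 36.2 tcp [ 483.7 -207.9  205.2] rot [-3.141e+00  1.000e-03  1.190e-01] gap 61.9 cam [ 551. -200.  385.]
hue [111.  92. 155.] far edge 50.2 => centre x off 0.2 sides y [-30.9  29.5] bbox (248, 155, 142, 150) a range -17.3
```

arm_command:
  targets:
    - {"hand":0.15,"x":0,"y":0,"z":0,"yaw":0.112}
    - {"hand":0.15,"x":0,"y":0,"z":0,"yaw":0.112}
    - {"hand":0.15,"x":-0.0075,"y":-0.025,"z":0,"yaw":0}
    - {"hand":0.15,"x":-0.01,"y":-0.033,"z":0,"yaw":0}
    - {"hand":0.15,"x":-0.01,"y":-0.033,"z":0,"yaw":0}
    - {"hand":0.15,"x":-0.01,"y":-0.033,"z":0,"yaw":0}
    - {"hand":0.15,"x":-0.01,"y":-0.033,"z":0,"yaw":0}
    - {"hand":0.15,"x":-0.008,"y":-0.0256,"z":0,"yaw":0}
    - {"hand":0.15,"x":0,"y":0,"z":0,"yaw":0}
    - {"hand":0.15,"x":0,"y":0,"z":0,"yaw":0}

```text
clock: 37.25
eef_pos: [447.8, -20.6, 205.4]
eef_rot: [3.141, 0.002, -0.104]
wrist_force: [-0.1, -0.3, -2.1]
finger_gap: 61.9
finger_force: 25.0
```

```bash
python3 - <<'E'
from h import *
inhand("w23",31)
E
```

```text
t 37.3 tcp [448.  -21.1 205.6] rot [ 3.141e+00  1.000e-03 -1.050e-01] gap 61.9 cam [515. -28. 385.]
hue [111.  95. 149.] far edge 50.0 => centre x off 0.0 sides y [-30.7  29.9] bbox (248, 153, 143, 152) a range -17.4
```

arm_command:
  targets:
    - {"hand":0.15,"x":0,"y":-0.0005,"z":0.009,"yaw":0}
    - {"hand":0.15,"x":0,"y":0,"z":0.007,"yaw":0}
    - {"hand":0.15,"x":0,"y":0,"z":0.004,"yaw":0}
    - {"hand":0.15,"x":0,"y":0,"z":0.002,"yaw":0}
    - {"hand":0.15,"x":0,"y":0,"z":0.0015,"yaw":0}
    - {"hand":0.15,"x":0,"y":0,"z":0.001,"yaw":0}
    - {"hand":0.15,"x":0,"y":0,"z":0,"yaw":0}
    - {"hand":0.15,"x":0,"y":0,"z":0,"yaw":0}

```text
clock: 38.1
eef_pos: [448.3, -20.3, 182.1]
eef_rot: [-3.142, -0.0, -0.105]
wrist_force: [-0.4, -0.2, -1.4]
finger_gap: 61.9
finger_force: 25.0
```

arm_command:
  targets:
    - {"hand":0.15,"x":-0.0004,"y":0,"z":0.001,"yaw":0}
    - {"hand":0.15,"x":0,"y":0,"z":0.0006,"yaw":0}
    - {"hand":0.15,"x":0,"y":0,"z":0,"yaw":0}
    - {"hand":0.15,"x":0,"y":0,"z":0,"yaw":0}

```text
clock: 38.5
eef_pos: [448.1, -20.3, 181.3]
eef_rot: [3.141, -0.002, -0.105]
wrist_force: [-3.5, 0.4, 8.6]
finger_gap: 61.6
finger_force: 25.0
```

arm_command:
  newtons: 3
  targets:
    - {"hand":0.15,"x":0,"y":0,"z":0,"yaw":0}
    - {"hand":0.15,"x":0,"y":0,"z":0,"yaw":0}
    - {"hand":0.7,"x":0,"y":0,"z":0,"yaw":0}
    - {"hand":0.7,"x":0,"y":0,"z":0,"yaw":0}
    - {"hand":0.7,"x":0,"y":0,"z":0,"yaw":0}
    - {"hand":0.7,"x":0,"y":0,"z":0,"yaw":0}
    - {"hand":0.7,"x":0,"y":0,"z":-0.02,"yaw":0}
    - {"hand":0.7,"x":0,"y":0,"z":-0.03,"yaw":0}
    - {"hand":0.7,"x":0,"y":0,"z":-0.035,"yaw":0}
    - {"hand":0.7,"x":-0.01,"y":0,"z":-0.03,"yaw":0}

```text
clock: 39.5
eef_pos: [438.1, -19.2, 296.8]
eef_rot: [-3.142, -0.0, -0.105]
wrist_force: [0.1, -0.0, 0.3]
finger_gap: 80.0
finger_force: 0.0
```

arm_command:
  targets:
    - {"hand":0.7,"x":-0.025,"y":0,"z":-0.01,"yaw":0}
    - {"hand":0.7,"x":-0.025,"y":0,"z":0,"yaw":0}
    - {"hand":0.7,"x":0,"y":0,"z":0,"yaw":0}
    - {"hand":0.7,"x":0,"y":0,"z":0,"yaw":0}
    - {"hand":0.7,"x":0,"y":0,"z":0,"yaw":0}

```text
clock: 40.0
eef_pos: [388.6, -14.0, 305.1]
eef_rot: [-3.142, 0.0, -0.105]
wrist_force: [1.0, 0.6, -0.5]
finger_gap: 80.0
finger_force: 0.0
```

```bash
python3 - <<'E'
from h import *
im,c=look("w24");lidpose(im,c,447.8,-20.5,212,"blue");lidpose(im,c,499,-311,38,"red")
E
```

```text
t 40.0 tcp [388.6 -14.  305. ] rot [-3.142e+00  1.000e-03 -1.050e-01] gap 79.8 cam [455. -21. 485.]
blue (np.int64(319), np.int64(125)) [111.  74. 161.] [448.  -19.9  97.6  60.3  -6. ] bbox (278, 55, 83, 135)
blue (np.int64(319), np.int64(125)) [111.  74. 161.] [448.  -19.9  97.6  60.3  -6. ] bbox (278, 55, 83, 135)
blue (np.int64(319), np.int64(125)) [111.  74. 161.] [448.  -19.9  97.6  60.1  -6. ] bbox (278, 55, 83, 135)
red (np.int64(562), np.int64(49)) [  3. 122. 198.] [ 497.2 -307.2  100.2   73.     8.1] bbox (528, 0, 66, 100)
red (np.int64(562), np.int64(49)) [  3. 122. 198.] [ 497.2 -307.3  100.2   72.3    8.1] bbox (528, 0, 66, 100)
red (np.int64(562), np.int64(49)) [  3. 122. 198.] [ 497.2 -307.2   99.7   71.6    8. ] bbox (528, 0, 66, 99)
```

arm_command:
  newtons: 25
  targets:
    - {"hand":0.7,"x":0.0175,"y":0.0356,"z":0,"yaw":0}
    - {"hand":0.7,"x":0.0175,"y":0.0356,"z":0,"yaw":0}
    - {"hand":0.7,"x":0.0175,"y":0.0356,"z":0,"yaw":0}
    - {"hand":0.7,"x":0.0175,"y":0.0356,"z":0,"yaw":0}
    - {"hand":0.7,"x":0.0175,"y":0.0356,"z":0,"yaw":0}
    - {"hand":0.7,"x":0.0175,"y":0.0356,"z":0,"yaw":0}
    - {"hand":0.7,"x":0.0175,"y":0.0356,"z":0,"yaw":0}
    - {"hand":0.7,"x":0.0178,"y":0.0357,"z":0,"yaw":0}
    - {"hand":0.7,"x":0,"y":0,"z":0.03,"yaw":-0.122}
    - {"hand":0.7,"x":0,"y":0,"z":0.04,"yaw":-0.123}

```text
clock: 41.05
eef_pos: [498.5, -313.6, 234.4]
eef_rot: [3.141, -0.001, 0.143]
wrist_force: [0.2, -0.6, -1.6]
finger_gap: 79.6
finger_force: 0.0
```

arm_command:
  targets:
    - {"hand":0.7,"x":0,"y":0,"z":0.045,"yaw":0}
    - {"hand":0.7,"x":0,"y":0,"z":0.045,"yaw":0}
    - {"hand":0.7,"x":0,"y":0,"z":0.04,"yaw":0}
    - {"hand":0.7,"x":0,"y":0,"z":0.02,"yaw":0}
    - {"hand":0.7,"x":0,"y":0,"z":0,"yaw":0}
    - {"hand":0.7,"x":0,"y":0,"z":0,"yaw":0}

```text
clock: 41.65
eef_pos: [498.2, -312.3, 85.6]
eef_rot: [-3.142, 0.0, 0.14]
wrist_force: [0.4, -0.1, -0.0]
finger_gap: 80.3
finger_force: 0.0
```

arm_command:
  targets:
    - {"hand":0.7,"x":0,"y":0,"z":0.032,"yaw":0}
    - {"hand":0.7,"x":0,"y":0,"z":0.025,"yaw":0}
    - {"hand":0.7,"x":0,"y":0,"z":0.016,"yaw":0}
    - {"hand":0.7,"x":0,"y":0,"z":0.006,"yaw":0}
    - {"hand":0.7,"x":0,"y":0,"z":0,"yaw":0}
    - {"hand":0.15,"x":0,"y":0,"z":0,"yaw":0}
    - {"hand":0.15,"x":0,"y":0,"z":0,"yaw":0}
    - {"hand":0.15,"x":0,"y":0,"z":0,"yaw":0}
    - {"hand":0.15,"x":0,"y":0,"z":0,"yaw":0}
    - {"hand":0.15,"x":0,"y":0,"z":0,"yaw":0}

```text
clock: 42.65
eef_pos: [498.3, -312.4, 7.4]
eef_rot: [3.14, -0.001, 0.14]
wrist_force: [-0.8, 0.2, 6.7]
finger_gap: 61.7
finger_force: 25.0
```

arm_command:
  targets:
    - {"hand":0.15,"x":0,"y":0,"z":-0.02,"yaw":0}
    - {"hand":0.15,"x":0,"y":0,"z":-0.03,"yaw":0}
    - {"hand":0.15,"x":0,"y":0,"z":-0.03,"yaw":0}
    - {"hand":0.15,"x":0,"y":0,"z":-0.035,"yaw":0}
    - {"hand":0.15,"x":0,"y":0,"z":-0.035,"yaw":0}
    - {"hand":0.15,"x":0,"y":0,"z":-0.035,"yaw":0}
    - {"hand":0.15,"x":0,"y":0,"z":-0.035,"yaw":0}
    - {"hand":0.15,"x":0,"y":0,"z":-0.02,"yaw":0}
    - {"hand":0.15,"x":0,"y":0,"z":0,"yaw":0}
    - {"hand":0.15,"x":0,"y":0,"z":0,"yaw":0}

```text
clock: 43.65
eef_pos: [497.5, -311.8, 245.3]
eef_rot: [-3.141, 0.001, 0.14]
wrist_force: [-0.7, -0.8, -2.3]
finger_gap: 61.4
finger_force: 25.0
```

```bash
python3 - <<'E'
from h import *
inhand("w25",31)
E
```

```text
t 43.7 tcp [ 497.3 -311.7  244.6] rot [-3.14e+00  2.00e-03  1.40e-01] gap 62.1 cam [ 564. -302.  424.]
hue [  3. 115. 202.] far edge 50.2 => centre x off 0.2 sides y [-37.5  39.9] bbox (236, 153, 177, 153) a range -17.8
```

arm_command:
  targets:
    - {"hand":0.15,"x":-0.001,"y":-0.03,"z":0,"yaw":0}
    - {"hand":0.15,"x":-0.001,"y":-0.036,"z":0,"yaw":0}
    - {"hand":0.15,"x":-0.001,"y":-0.036,"z":0,"yaw":0}
    - {"hand":0.15,"x":-0.001,"y":-0.036,"z":0,"yaw":0}
    - {"hand":0.15,"x":-0.001,"y":-0.036,"z":0,"yaw":0}
    - {"hand":0.15,"x":-0.001,"y":-0.036,"z":0,"yaw":0}
    - {"hand":0.15,"x":-0.001,"y":-0.036,"z":0,"yaw":0}
    - {"hand":0.15,"x":-0.001,"y":-0.033,"z":0,"yaw":0}
    - {"hand":0.15,"x":-0.0006,"y":-0.0163,"z":0,"yaw":0}

```text
clock: 44.6
eef_pos: [447.0, -18.7, 244.9]
eef_rot: [-3.141, 0.002, 0.141]
wrist_force: [-0.2, -0.4, -2.4]
finger_gap: 61.4
finger_force: 25.0
```

arm_command:
  targets:
    - {"hand":0.15,"x":0,"y":0,"z":0,"yaw":0.08}
    - {"hand":0.15,"x":0,"y":0,"z":0,"yaw":0.085}
    - {"hand":0.15,"x":0,"y":0,"z":0,"yaw":0.08}
    - {"hand":0.15,"x":0,"y":0,"z":0,"yaw":0}
    - {"hand":0.15,"x":0,"y":0,"z":0,"yaw":0}
    - {"hand":0.15,"x":0,"y":0,"z":0,"yaw":0}

```text
clock: 45.2
eef_pos: [447.9, -20.8, 245.8]
eef_rot: [-3.142, 0.001, -0.103]
wrist_force: [0.3, -0.5, -2.3]
finger_gap: 61.5
finger_force: 25.0
```

```bash
python3 - <<'E'
from h import *
inhand("w26",31)
E
```

```text
t 45.2 tcp [448.  -20.8 246. ] rot [-3.142e+00  1.000e-03 -1.040e-01] gap 61.6 cam [515. -27. 426.]
hue [  3. 116. 193.] far edge 50.0 => centre x off 0.0 sides y [-35.2  35.4] bbox (240, 154, 160, 152) a range -17.9
```

arm_command:
  targets:
    - {"hand":0.15,"x":-0.0003,"y":-0.0003,"z":0.009,"yaw":0}
    - {"hand":0.15,"x":0,"y":0,"z":0.008,"yaw":0}
    - {"hand":0.15,"x":0,"y":0,"z":0.004,"yaw":0}
    - {"hand":0.15,"x":0,"y":0,"z":0.002,"yaw":0}
    - {"hand":0.15,"x":0,"y":0,"z":0.0015,"yaw":0}
    - {"hand":0.15,"x":0,"y":0,"z":0.0015,"yaw":0}
    - {"hand":0.15,"x":0,"y":0,"z":0,"yaw":0}
    - {"hand":0.15,"x":0,"y":0,"z":0,"yaw":0}

```text
clock: 46.05
eef_pos: [447.9, -20.4, 220.5]
eef_rot: [-3.142, -0.0, -0.105]
wrist_force: [0.2, 1.2, -2.3]
finger_gap: 62.0
finger_force: 25.0
```

arm_command:
  targets:
    - {"hand":0.15,"x":0,"y":0,"z":0.001,"yaw":0}
    - {"hand":0.15,"x":0,"y":0,"z":0.0006,"yaw":0}
    - {"hand":0.15,"x":0,"y":0,"z":0,"yaw":0}
    - {"hand":0.15,"x":0,"y":0,"z":0,"yaw":0}

```text
clock: 46.45
eef_pos: [448.0, -20.5, 219.4]
eef_rot: [3.141, -0.001, -0.105]
wrist_force: [-1.8, 0.0, 4.8]
finger_gap: 62.1
finger_force: 25.0
```

arm_command:
  newtons: 3
  targets:
    - {"hand":0.15,"x":0,"y":0,"z":0,"yaw":0}
    - {"hand":0.15,"x":0,"y":0,"z":0,"yaw":0}
    - {"hand":0.7,"x":0,"y":0,"z":0,"yaw":0}
    - {"hand":0.7,"x":0,"y":0,"z":0,"yaw":0}
    - {"hand":0.7,"x":0,"y":0,"z":0,"yaw":0}
    - {"hand":0.7,"x":0,"y":0,"z":0,"yaw":0}
    - {"hand":0.7,"x":0,"y":0,"z":-0.02,"yaw":0}
    - {"hand":0.7,"x":0,"y":0,"z":-0.025,"yaw":0}
    - {"hand":0.7,"x":0,"y":0,"z":-0.025,"yaw":0}
    - {"hand":0.7,"x":-0.01,"y":0,"z":-0.01,"yaw":0}

```text
clock: 47.45
eef_pos: [438.4, -19.5, 300.4]
eef_rot: [3.142, -0.002, -0.105]
wrist_force: [-0.7, 0.4, -1.3]
finger_gap: 79.9
finger_force: 0.0
```

arm_command:
  targets:
    - {"hand":0.7,"x":-0.025,"y":0,"z":-0.005,"yaw":0}
    - {"hand":0.7,"x":-0.025,"y":0,"z":0,"yaw":0}
    - {"hand":0.7,"x":0,"y":0,"z":0,"yaw":0}
    - {"hand":0.7,"x":0,"y":0,"z":0,"yaw":0}
    - {"hand":0.7,"x":0,"y":0,"z":0,"yaw":0}

```text
clock: 47.95
eef_pos: [388.4, -14.2, 303.3]
eef_rot: [-3.142, 0.0, -0.105]
wrist_force: [0.1, 0.4, -0.1]
finger_gap: 79.8
finger_force: 0.0
```

```bash
python3 - <<'E'
from h import *
im,c=look("w27");lidpose(im,c,447.8,-20.5,250,"red")
E
```

```text
t 48.0 tcp [388.4 -14.2 303.3] rot [-3.142e+00  1.000e-03 -1.050e-01] gap 79.9 cam [455. -21. 483.]
red (np.int64(319), np.int64(126)) [  3. 103. 205.] [447.3 -20.   99.2  62.   -6. ] bbox (269, 44, 101, 160)
red (np.int64(319), np.int64(126)) [  3. 103. 205.] [447.3 -20.   99.2  62.   -6. ] bbox (269, 44, 101, 160)
red (np.int64(319), np.int64(126)) [  3. 103. 205.] [447.6 -20.   98.5  61.5  -6. ] bbox (270, 44, 99, 159)
```

arm_command:
  targets:
    - {"hand":0.7,"x":0.0052,"y":0.0383,"z":0,"yaw":0}
    - {"hand":0.7,"x":0.0052,"y":0.0383,"z":0,"yaw":0}
    - {"hand":0.7,"x":0.0052,"y":0.0383,"z":0,"yaw":0}
    - {"hand":0.7,"x":0.0052,"y":0.0383,"z":0,"yaw":0}
    - {"hand":0.7,"x":0.0052,"y":0.0383,"z":0,"yaw":0}
    - {"hand":0.7,"x":0.0052,"y":0.0383,"z":0,"yaw":0}
    - {"hand":0.7,"x":0.0052,"y":0.0383,"z":0,"yaw":0}
    - {"hand":0.7,"x":0.0052,"y":0.0383,"z":0,"yaw":0}
    - {"hand":0.7,"x":0.0052,"y":0.0383,"z":0,"yaw":0}
    - {"hand":0.7,"x":0.0052,"y":0.0383,"z":0,"yaw":0}

```text
clock: 49.0
eef_pos: [399.6, -402.4, 302.8]
eef_rot: [-3.141, 0.001, -0.105]
wrist_force: [0.3, -0.8, 1.0]
finger_gap: 79.8
finger_force: 0.0
```

arm_command:
  targets:
    - {"hand":0.7,"x":0,"y":0,"z":0,"yaw":-0.025}
    - {"hand":0.7,"x":0,"y":0,"z":0,"yaw":0}
    - {"hand":0.7,"x":0,"y":0,"z":0,"yaw":0}
    - {"hand":0.7,"x":0,"y":0,"z":0,"yaw":0}

```text
clock: 49.4
eef_pos: [400.0, -399.7, 304.0]
eef_rot: [3.141, -0.0, -0.08]
wrist_force: [0.2, -0.5, 0.4]
finger_gap: 79.6
finger_force: 0.0
```

```bash
python3 - <<'E'
from h import *
im,c=look("w28");lidpose(im,c,461,-422,38,"orange")
E
```

```text
t 49.5 tcp [ 400.  -399.7  304.1] rot [ 3.141 -0.    -0.079] gap 79.9 cam [ 467. -405.  484.]
orange (np.int64(333), np.int64(118)) [ 18. 109. 209.] [ 459.7 -424.4  100.6   64.5   -4.5] bbox (309, 76, 54, 86)
orange (np.int64(333), np.int64(118)) [ 18. 109. 209.] [ 460.3 -424.9   99.7   62.9   -4.9] bbox (310, 76, 53, 85)
orange (np.int64(333), np.int64(118)) [ 18. 109. 209.] [ 460.3 -424.5   99.4   62.4   -4.5] bbox (310, 76, 53, 85)
```

arm_command:
  newtons: 25
  targets:
    - {"hand":0.7,"x":0.0311,"y":0.01,"z":0.01,"yaw":0}
    - {"hand":0.7,"x":0.031,"y":0.0101,"z":0.02,"yaw":0}
    - {"hand":0.7,"x":0,"y":0,"z":0.04,"yaw":0}
    - {"hand":0.7,"x":0,"y":0,"z":0.04,"yaw":0}
    - {"hand":0.7,"x":0,"y":0,"z":0.04,"yaw":0}
    - {"hand":0.7,"x":0,"y":0,"z":0.04,"yaw":0}
    - {"hand":0.7,"x":0,"y":0,"z":0.03,"yaw":0}
    - {"hand":0.7,"x":0,"y":0,"z":0,"yaw":0}
    - {"hand":0.7,"x":0,"y":0,"z":0,"yaw":0}

```text
clock: 50.35
eef_pos: [460.4, -425.4, 85.0]
eef_rot: [3.141, -0.001, -0.08]
wrist_force: [0.6, 0.0, 0.5]
finger_gap: 79.8
finger_force: 0.0
```

arm_command:
  targets:
    - {"hand":0.7,"x":0,"y":0,"z":0.032,"yaw":0}
    - {"hand":0.7,"x":0,"y":0,"z":0.025,"yaw":0}
    - {"hand":0.7,"x":0,"y":0,"z":0.016,"yaw":0}
    - {"hand":0.7,"x":0,"y":0,"z":0.0055,"yaw":0}
    - {"hand":0.7,"x":0,"y":0,"z":0,"yaw":0}
    - {"hand":0.15,"x":0,"y":0,"z":0,"yaw":0}
    - {"hand":0.15,"x":0,"y":0,"z":0,"yaw":0}
    - {"hand":0.15,"x":0,"y":0,"z":0,"yaw":0}
    - {"hand":0.15,"x":0,"y":0,"z":0,"yaw":0}
    - {"hand":0.15,"x":0,"y":0,"z":0,"yaw":0}

```text
clock: 51.35
eef_pos: [460.3, -425.9, 6.3]
eef_rot: [3.141, -0.001, -0.08]
wrist_force: [-1.2, 0.5, 6.2]
finger_gap: 61.9
finger_force: 25.0
```

arm_command:
  targets:
    - {"hand":0.15,"x":0,"y":0,"z":-0.02,"yaw":0}
    - {"hand":0.15,"x":0,"y":0,"z":-0.03,"yaw":0}
    - {"hand":0.15,"x":0,"y":0,"z":-0.035,"yaw":0}
    - {"hand":0.15,"x":0,"y":0,"z":-0.035,"yaw":0}
    - {"hand":0.15,"x":0,"y":0,"z":-0.035,"yaw":0}
    - {"hand":0.15,"x":0,"y":0,"z":-0.035,"yaw":0}
    - {"hand":0.15,"x":0,"y":0,"z":-0.035,"yaw":0}
    - {"hand":0.15,"x":0,"y":0,"z":-0.03,"yaw":0}
    - {"hand":0.15,"x":0,"y":0,"z":-0.025,"yaw":0}
    - {"hand":0.15,"x":0,"y":0,"z":0,"yaw":0}

```text
clock: 52.35
eef_pos: [460.5, -426.0, 288.8]
eef_rot: [3.138, -0.004, -0.08]
wrist_force: [-0.4, 0.2, -2.0]
finger_gap: 61.7
finger_force: 25.0
```

```bash
python3 - <<'E'
from h import *
inhand("w29",31)
E
```

```text
t 52.4 tcp [ 460.1 -425.7  286.1] rot [ 3.14e+00 -2.00e-03 -8.00e-02] gap 61.8 cam [ 527. -430.  466.]
hue [ 15. 135. 231.] far edge 50.4 => centre x off 0.4 sides y [-39.8  39.4] bbox (228, 152, 185, 154) a range -17.9
```

arm_command:
  targets:
    - {"hand":0.15,"x":-0.004,"y":-0.03,"z":0,"yaw":0}
    - {"hand":0.15,"x":-0.004,"y":-0.038,"z":0,"yaw":0}
    - {"hand":0.15,"x":-0.004,"y":-0.038,"z":0,"yaw":0}
    - {"hand":0.15,"x":-0.004,"y":-0.038,"z":0,"yaw":0}
    - {"hand":0.15,"x":-0.004,"y":-0.038,"z":0,"yaw":0}
    - {"hand":0.15,"x":-0.004,"y":-0.038,"z":0,"yaw":0}
    - {"hand":0.15,"x":-0.004,"y":-0.038,"z":0,"yaw":0}
    - {"hand":0.15,"x":-0.004,"y":-0.038,"z":0,"yaw":0}
    - {"hand":0.15,"x":-0.004,"y":-0.038,"z":0,"yaw":0}
    - {"hand":0.15,"x":-0.004,"y":-0.034,"z":0,"yaw":0}

```text
clock: 53.4
eef_pos: [448.7, -53.7, 283.4]
eef_rot: [-3.141, 0.002, -0.08]
wrist_force: [-0.2, 0.5, -1.2]
finger_gap: 62.1
finger_force: 25.0
```

arm_command:
  targets:
    - {"hand":0.15,"x":-0.003,"y":-0.02,"z":0,"yaw":0}
    - {"hand":0.15,"x":-0.0022,"y":-0.015,"z":0,"yaw":0}
    - {"hand":0.15,"x":0,"y":0,"z":0,"yaw":0.025}
    - {"hand":0.15,"x":0,"y":0,"z":0,"yaw":0}
    - {"hand":0.15,"x":0,"y":0,"z":0,"yaw":0}
    - {"hand":0.15,"x":0,"y":0,"z":0,"yaw":0}

```text
clock: 54.0
eef_pos: [447.1, -20.8, 284.8]
eef_rot: [3.142, 0.001, -0.106]
wrist_force: [-0.2, 0.4, -1.2]
finger_gap: 61.6
finger_force: 25.0
```

```bash
python3 - <<'E'
from h import *
inhand("w30",31)
E
```

```text
t 54.0 tcp [447.1 -20.8 284.9] rot [ 3.142  0.    -0.106] gap 62.2 cam [514. -27. 465.]
hue [ 14. 142. 210.] far edge 50.4 => centre x off 0.4 sides y [-38.3  38. ] bbox (235, 153, 171, 153) a range -17.9
```

arm_command:
  targets:
    - {"hand":0.15,"x":0.0002,"y":-0.0004,"z":0.009,"yaw":0}
    - {"hand":0.15,"x":0,"y":0,"z":0.009,"yaw":0}
    - {"hand":0.15,"x":0,"y":0,"z":0.005,"yaw":0}
    - {"hand":0.15,"x":0,"y":0,"z":0.002,"yaw":0}
    - {"hand":0.15,"x":0,"y":0,"z":0.0015,"yaw":0}
    - {"hand":0.15,"x":0,"y":0,"z":0.001,"yaw":0}
    - {"hand":0.15,"x":0,"y":0,"z":0,"yaw":0}
    - {"hand":0.15,"x":0,"y":0,"z":0,"yaw":0}

```text
clock: 54.85
eef_pos: [447.5, -19.8, 257.9]
eef_rot: [-3.142, -0.0, -0.105]
wrist_force: [-0.2, -0.0, -1.3]
finger_gap: 61.7
finger_force: 25.0
```

arm_command:
  targets:
    - {"hand":0.15,"x":0,"y":0.0006,"z":0.001,"yaw":0}
    - {"hand":0.15,"x":0,"y":0,"z":0.0008,"yaw":0}
    - {"hand":0.15,"x":0,"y":0,"z":0,"yaw":0}
    - {"hand":0.15,"x":0,"y":0,"z":0,"yaw":0}

```text
clock: 55.25
eef_pos: [447.5, -20.5, 256.2]
eef_rot: [3.141, -0.001, -0.105]
wrist_force: [-0.8, 0.6, 2.3]
finger_gap: 61.7
finger_force: 25.0
```

arm_command:
  newtons: 3
  targets:
    - {"hand":0.15,"x":0,"y":0,"z":0,"yaw":0}
    - {"hand":0.15,"x":0,"y":0,"z":0,"yaw":0}
    - {"hand":0.7,"x":0,"y":0,"z":0,"yaw":0}
    - {"hand":0.7,"x":0,"y":0,"z":0,"yaw":0}
    - {"hand":0.7,"x":0,"y":0,"z":0,"yaw":0}
    - {"hand":0.7,"x":0,"y":0,"z":0,"yaw":0}
    - {"hand":0.7,"x":0,"y":0,"z":-0.015,"yaw":0}
    - {"hand":0.7,"x":0,"y":0,"z":-0.02,"yaw":0}
    - {"hand":0.7,"x":0,"y":0,"z":-0.02,"yaw":0}
    - {"hand":0.7,"x":-0.01,"y":0,"z":0,"yaw":0}

```text
clock: 56.25
eef_pos: [438.1, -19.4, 312.6]
eef_rot: [3.142, -0.003, -0.105]
wrist_force: [-0.8, 0.1, -0.8]
finger_gap: 79.7
finger_force: 0.0
```

arm_command:
  targets:
    - {"hand":0.7,"x":-0.025,"y":0,"z":0,"yaw":0}
    - {"hand":0.7,"x":-0.025,"y":0,"z":-0.01,"yaw":0}
    - {"hand":0.7,"x":-0.015,"y":0,"z":-0.02,"yaw":0}
    - {"hand":0.7,"x":0,"y":0,"z":-0.02,"yaw":0}
    - {"hand":0.7,"x":0,"y":0,"z":0,"yaw":0}
    - {"hand":0.7,"x":0,"y":0,"z":0,"yaw":0}
    - {"hand":0.7,"x":0,"y":0,"z":0,"yaw":0}

```text
clock: 56.95
eef_pos: [372.5, -12.5, 359.5]
eef_rot: [-3.141, 0.002, -0.105]
wrist_force: [-0.3, 0.4, 0.9]
finger_gap: 80.1
finger_force: 0.0
```

```bash
python3 - <<'E'
from h import *
im,c=look("w31");lidpose(im,c,447.8,-20.5,288,"orange")
s=camera("side");c=get_calibration("side")
for n,(lo,hi) in COL.items():
    for k in blobs(s,lo,hi,30)[:4]:
        b=cv2.boundingRect(k)
        if 260<b[0]<400 and 60<b[1]<260:print(n,b)
E
```

```text
t 57.0 tcp [372.6 -12.5 359.6] rot [-3.142e+00  2.000e-03 -1.050e-01] gap 79.9 cam [440. -19. 539.]
orange (np.int64(319), np.int64(101)) [ 16. 118. 220.] [443.  -19.8 109.6  62.9  -6.2] bbox (272, 21, 96, 168)
orange (np.int64(319), np.int64(101)) [ 16. 118. 220.] [443.  -19.8 108.4  62.2  -6. ] bbox (272, 22, 96, 166)
orange (np.int64(319), np.int64(101)) [ 16. 118. 220.] [444.9 -19.9 104.7  62.1  -6. ] bbox (273, 22, 94, 161)
orange (307, 130, 41, 15)
orange (287, 228, 78, 20)
green (308, 179, 36, 7)
teal (384, 155, 28, 14)
teal (293, 194, 17, 13)
teal (346, 201, 16, 12)
```

```bash
python3 -c "
from cell import manip;print(manip.sign_off())"
```

```text
the job is handed in; nothing more can be done
None
```

The job is handed in at about 57 s of the 210 s: the long box is level, centred and lengthwise on the board, with all five small boxes stacked lids up on it, each measured within about 1 mm of centre (the top one from its far edge only), and the freezer block was still in the crate when last seen. I did not look at the jar, mill and tin again at the end.

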